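Set the flange on the line and close the window plate of the checking fixture

ROBOT

A 6-joint arm with a two-finger parallel gripper is mounted at the origin on a cart in front of the work surface, level with it; the furniture and walls round the work are solid. World frame = base frame: x ahead of the robot, y to its left, z up, the work surface at z = 0. Lengths are in mm, angles in rad, forces in N, time in s.
With the tool pointing down it reaches from about 350 to 875 mm from the base axis. Payload 4.2 kg.
Tool frame: the origin (TCP) lies on the centre line of the jaws, within the pads' length; the fingertips stand 14 mm ahead of it and the grasp point (between the pads) lies 5 mm behind it; z points along the fingers, x is the direction in which the jaws open and shut, and the axes are right-handed (so a half turn about z gives the same grasp; the last joint's range is limited). The gripper opens to 87 mm and grips with 3 to 60 N. Pads are 19 mm wide; open, the fingers measure 117 mm over their backs; the gripper's body (75 mm by 190 mm) begins 51 mm behind the grasp point.
Start: joints at [-1.081, 0.385, 0.008, 0, -1.194, -0.259], TCP at [142.99, -608.402, 236.55] pointing down, gripper open.
Joint ranges: [-3.14, 3.14], [-1.21, 2.06], [-1.07, 1.41], [-3.16, 2.05], [-2.99, -0.16], [-3.1, 3.1]. Speed limits (rad/s): [2.79, 2.79, 3.14, 3.14, 3.14, 3.14].

INTERFACE

Orientations are given as a unit quaternion [w, x, y, z].
In Python, from cell import * gives the robot as it stands.
- The arm moves only by the tool carry_out, never from a script. Its argument "steps" is a list that holds one entry, the list of rows, each a list of 4 numbers: the shift along the tool's x, y, z in mm, then the turn about the tool's z in rad. In form: [[[tx, ty, tz, yaw], ...]]. A call has 1 to 12 rows; each row is the pose to reach, as a shift and turn from the pose measured when the call began, along the tool's axes at that moment; what a row does not reach only later rows make up. A row lasts 1/12 s, in which the tool goes at most 41.7 mm and 7.16 degrees, less where a joint would pass 70% of its speed; a pose out of reach is approached as far as the arm can. A call with a gripper value outside its range is refused whole. "gripper" is the opening, from 0 (shut) to 1 (fully open), set as the call begins (left out, the last holds). The fingers move at their own pace and stop on an object; "squeeze" is the grip in N (left out, the last holds). Time passes only in rows, so rows that repeat a pose let the fingers close. It gives the time, the measured TCP pose, the force and the opening at its end, in the units of the state.
- sense(): the state, without advancing time (a new reading comes with each control period).
- get_image(name): name is "scene" or "side" or "wrist"; returns the picture (420x560x3 uint8, red, green, blue); there is no depth.
- camera_info(name): a dict with "fx", "fy", "cx", "cy" (pixels), "camera_from_world" (4x4, takes a point from world to camera coordinates). Camera axes: x right, y down, z forward; pixel columns grow to the right and rows downward; lengths in mm; the calibration is good to about 2 mm. A picture is of the moment at which its call begins: read the wrist's pose just before it. camera_info takes no time and is no camera call; for the wrist camera it gives the pose at the moment of the call.
- finish_job(): hands the job in, once; it reports no verdict.
The state is a dict: "time_s": time; "joint_positions": joint angles; "joint_vel": joint speeds; "joint_torque": joint torques, N m; "ee_pos": TCP position; "tool_rot": TCP orientation; "force": force on the tool from outside, world axes, zero at the start; "moment": the same for the moment, N m; "opening": finger opening in mm.
Only numpy, scipy, OpenCV 4.12 (cv2) and the standard library are available. Lean on these libraries where they do the work, as an engineer would, in place of code of your own. Each camera call takes 0.05 s, during which the arm holds its last target.

TASK

Slide the flange along the guide of the checking fixture until the edge of its rim nearest the hinge just meets the scribed line. Then swing the open yellow window plate over past vertical and lower it gently, without letting it drop or pressing it hard, until it rests on its stop screw over the flange, and let go of it. Leave the flange on the line and the other things on the table where they are.

Things in the scene. Friction and masses are not known exactly. Their poses are not given: they have to be found in the camera images.
- fixture: checking fixture, fixed: dark steel base plate 180 x 130 x 12 mm. Origin on the table, 50 mm before the line; x runs along the guide towards the hinge, y across it, z up. Two aluminium guide rails, 70 mm apart, 12 mm high above the plate, run along x from 125 mm before the line (open loading end) to 55 mm past it.
- line (a point): middle of the white scribed line across the floor of the guide (12 mm above the table); axes as the fixture's, so x points towards the hinge and y along the line. Black tick marks continue the line on the rails.
- flange_mid (a point): centre, half-way up, of a grey turned flange, 31 mm high, 0.2 to 0.3 kg: round rim 66 mm in diameter, 13 mm high; hub on top 36 mm in diameter. It stands in the guide, short of the line on the loading side. Its rim meets the line when this point is 33 mm before the line along x.
- hinge (a point): middle of the window plate's hinge axis, 27 mm above the guide's floor and 35 mm past the line; axes as the fixture's. The axis runs along y between two aluminium cheeks that stand 49 to 63 mm to either side, up to 48 mm above the table.
- flap (a joint): angle of the window plate about the hinge: 0 level over the guide, pi/2 upright, more: leaning back; range -0.05 to 2.15. At angle a the bar is at (-0.18 cos a, 0, 0.18 sin a) m from the hinge in the fixture's frame. The hinge is slightly stiff, but past upright the plate falls by its weight unless held. It starts leaning back, at 1.9 or more.
- flap_bar (a point): centre of the window plate's grip bar: round, dark, 12 mm in diameter, 76 mm long, parallel to the hinge and 180 mm from it, on two legs, its centre 40 mm beyond the plate's edge. A grip on it can swivel. The yellow plate is 6 mm thick, 120 mm wide, 0.25 to 0.5 kg, and reaches 10 to 140 mm from the hinge; a 64 mm square window lets the hub of a flange on the line through.
- stop_foot (a point): brass stop post, 17 mm in diameter, 17 mm high; this point is at the centre of its foot, on the base beside the guide, 120 mm before the hinge. In it stands a screw with a sprung black head, 13 mm wide (6 mm travel, 2.5 N/mm), on which the plate comes to rest. Its height differs each time and is not given: the plate rests at an angle anywhere between 0 and 0.38 rad.
- bottle: white wash bottle with blue cap, 62 mm in diameter, 160 mm high; origin under its centre. Bystander.
- case: blue and grey stylus box, 51 x 86 x 25 mm; origin under its centre. Bystander.
- ring_gauge: steel ring gauge, 52 mm in diameter, 18 mm high; origin under its centre. Bystander.
- caliper: digital caliper lying flat, 79 x 235 x 14 mm; origin under its centre. Bystander.
Mind the look-alikes: they are no part of the job. What is shaped like the part that bears flange_mid but orange or purple is not meant.

How it is judged:
By the outcome, as a careful person would: the job done as asked, in the order asked, and still so for the second after the job is handed in, with the robot touching nothing.
It also fails if it takes over 72 s, if anything falls off the work surface, if the arm or the gripper's body presses on something with over 40 N, if the wrist force passes 120 N, or if a joint passes its speed limit or range.

## Working session

There is one attempt and no reset: what is moved stays moved. The work goes in short steps, Python scripts to look and compute and a tool call to move; the robot and the scene stay as the last step left them, time stands still between calls to the robot, and variables do not carry over. Pictures are saved under pics/ and viewed, and the job is handed in when it is done.

Besides the shell and the picture viewer there is one more tool, called after "Call:" as a command line: name --argument value ..., lists and objects as JSON in quotes. carry_out: Moves the arm, as the interface text tells. Its arguments: {"type":"object","properties":{"steps":{"type":"array"},"gripper":{"type":"number"},"squeeze":{"type":"number"}},"required":["steps"]}

```bash
mkdir -p pics; ls; python3 - <<'E'
from cell import *
import cv2
print(sense())
for n in ["scene","side","wrist"]:
    im=get_image(n); cv2.imwrite(f"pics/{n}0.png",im[:,:,::-1]); print(n,camera_info(n))
E
```

```text
pics
{'time_s': 0.0, 'joint_positions': array([-1.08140763e+00,  3.85561878e-01,  6.64771932e-03, -4.88761555e-04,
       -1.19399405e+00, -2.58621008e-01]), 'joint_vel': array([ 0.00055185, -0.00118461,  0.00029521,  0.00011224, -0.00026539,
        0.00040417]), 'joint_torque': array([ 1.55636510e-03, -3.90668356e+01,  1.87402976e+01,  4.21980411e+00,
        1.09218748e-02, -1.99038946e-04]), 'ee_pos': array([ 142.85701192, -607.87880254,  235.4664399 ]), 'tool_rot': array([-8.77004996e-04,  6.21067513e-01,  7.83756325e-01,  6.30445621e-04]), 'force': array([0.09620123, 0.01022134, 0.53682924]), 'moment': array([-0.05556488, -0.03626571,  0.05003293]), 'opening': 87.03388573559174}
scene {'fx': 535.7581364355162, 'fy': 535.7581364355162, 'cx': 282.6648698124123, 'cy': 201.5268006291415, 'camera_from_world': array([[ 2.43887931e-01, -9.69495593e-01, -2.44330320e-02,
        -1.59888334e+02],
       [-4.70459171e-01, -9.62435478e-02, -8.77157539e-01,
         2.69231141e+02],
       [ 8.48048846e-01,  2.25422881e-01, -4.79580732e-01,
         1.21011295e+03],
       [ 0.00000000e+00
[... 307 characters left out ...]
728241e-01, -7.78081591e-01,
         3.47136929e+02],
       [ 7.48432688e-01,  2.13202628e-01, -6.28007285e-01,
         1.09463700e+03],
       [ 0.00000000e+00,  0.00000000e+00,  0.00000000e+00,
         1.00000000e+00]])}
wrist {'fx': 372.12734995144024, 'fy': 372.12734995144024, 'cx': 279.13023257646734, 'cy': 207.00629901621093, 'camera_from_world': array([[-2.28407655e-01,  9.73563946e-01,  1.78498490e-03,
         6.23252323e+02],
       [ 9.36942057e-01,  2.19316913e-01,  2.72102323e-01,
        -3.35121123e+01],
       [ 2.64517533e-01,  6.38226809e-02, -9.62266668e-01,
         3.89755036e+02],
       [ 0.00000000e+00,  0.00000000e+00,  0.00000000e+00,
         1.00000000e+00]])}
```

View pics/scene0.png

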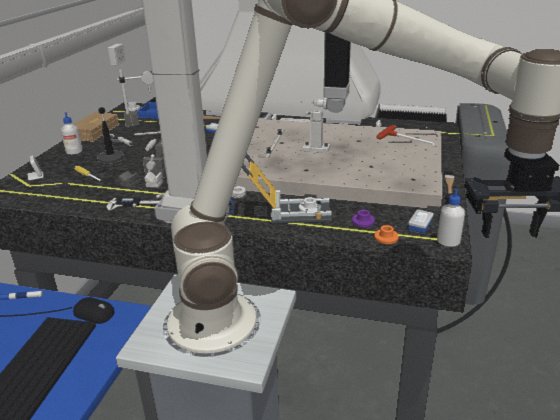

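View pics/side0.png

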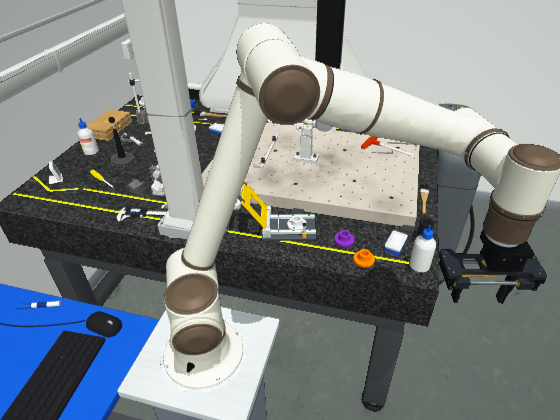

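View pics/wrist0.png

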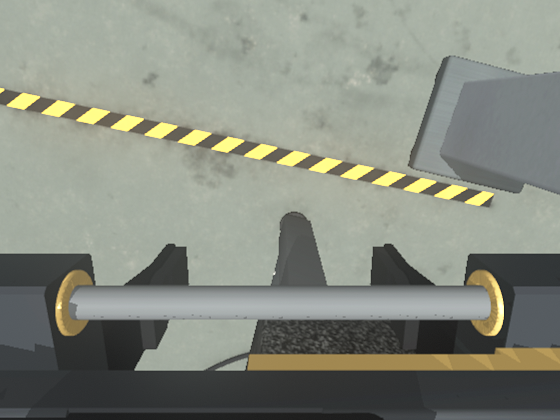

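The wrist view shows only floor. In the scene view the fixture sits near (303,207), with the open yellow plate at (262,183). The look-alikes are the purple flange at (364,218) and the orange one at (387,235). Next I zoom in.

```bash
python3 - <<'E'
import cv2
a=cv2.imread("pics/scene0.png")[140:250,220:360]; cv2.imwrite("pics/c1.png",cv2.resize(a,None,fx=5.4,fy=5.4,interpolation=cv2.INTER_CUBIC))
a=cv2.imread("pics/side0.png")[165:275,220:360]; cv2.imwrite("pics/c2.png",cv2.resize(a,None,fx=5.4,fy=5.4,interpolation=cv2.INTER_CUBIC))
E
```

```text
(no output)
```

View pics/c1.png

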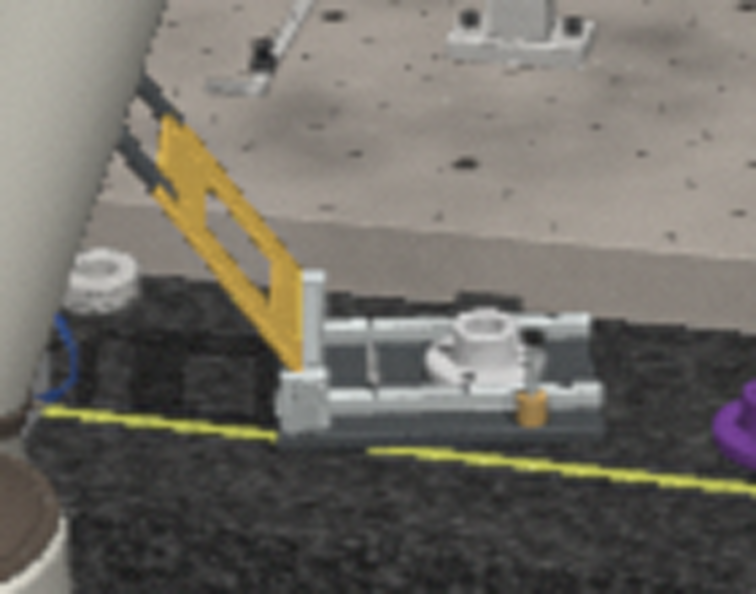

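View pics/c2.png

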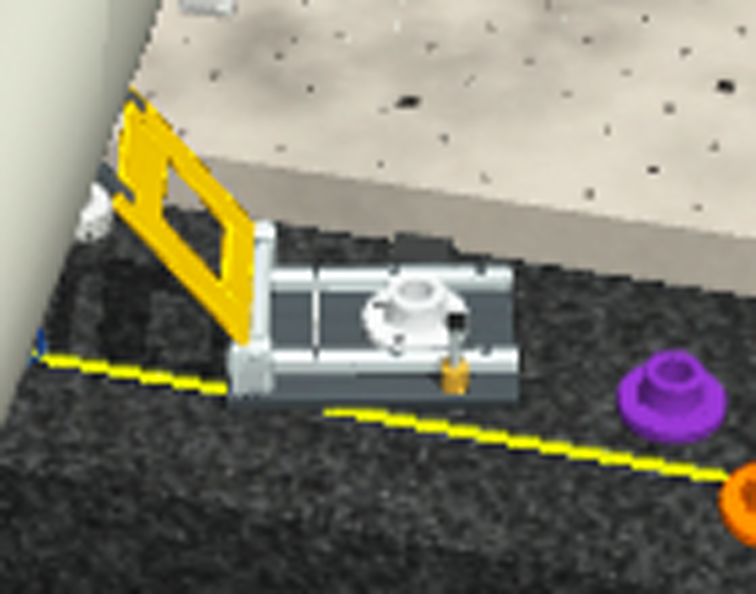

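```bash
cat > h.py <<'E'
import numpy as np, cv2
from cell import *
def ray(ci,u,v):
    T=ci["camera_from_world"];R=T[:3,:3];c=-R.T@T[:3,3]
    d=R.T@np.array([(u-ci["cx"])/ci["fx"],(v-ci["cy"])/ci["fy"],1.]);return c,d/np.linalg.norm(d)
def onz(ci,u,v,z):
    c,d=ray(ci,u,v);return c+d*(z-c[2])/d[2]
def proj(ci,P):
    T=ci["camera_from_world"];p=T[:3,:3]@np.asarray(P,float)+T[:3,3]
    return np.array([ci["fx"]*p[0]/p[2]+ci["cx"],ci["fy"]*p[1]/p[2]+ci["cy"]])
from scipy.spatial.transform import Rotation as Ro
def Rt(s): q=s["tool_rot"]; return Ro.from_quat([q[1],q[2],q[3],q[0]]).as_matrix()
E
python3 - <<'E'
from h import *
np.set_printoptions(precision=1,suppress=True)
sc=camera_info("scene");sd=camera_info("side")
S=lambda u,v,z:onz(sc,220+u/5.4,140+v/5.4,z)
D=lambda u,v,z:onz(sd,220+u/5.4,165+v/5.4,z)
print("scene: line far/near tick",S(370,322,24),S(376,392,24))
print(" rail ends far near",S(590,318,24),S(602,386,24))
print(" base corners",S(604,435,0),S(280,442,0)," post",S(530,424,12),"hub",S(487,318,43))
print("side: ticks",D(318,268,24),D(317,357,24)," rail ends",D(514,270,24),D(518,355,24))
print(" base",D(520,400,0),D(230,405,0)," post",D(455,390,12),"hub",D(415,290,43))
for n,(u,v) in dict(column=(190,218),granite=(275,262)).items(): print(n,onz(sd,u,v,0))
s=sense();R=Rt(s);print(R);w=camera_info("wrist");T=w["camera_from_world"]
c=-T[:3,:3].T@T[:3,3];print("cam in tool",R.T@(c-s["ee_pos"]),(T[:3,:3]@R))
print("granite top edge", onz(sd,220,155,0), S(300,235,40),"ring",S(105,300,0),"colbase scene",onz(sc,185,215,0))
E
```

```text
scene: line far/near tick [549.4 -46.   24. ] [471.9 -68.   24. ]
 rail ends far near [ 579.2 -168.    24. ] [ 503.4 -187.7   24. ]
 base corners [ 491.8 -191.2    0. ] [448.3 -19.1   0. ]  post [ 475.2 -153.1   12. ] hub [ 533.  -117.5   43. ]
side: ticks [555.5 -46.4  24. ] [471.7 -68.9  24. ]  rail ends [ 584.3 -168.1   24. ] [ 503.9 -187.2   24. ]
 base [ 490.4 -192.2    0. ] [441.9 -21.4  -0. ]  post [ 476.3 -154.4   12. ] hub [ 526.7 -116.9   43. ]
column [488.7 260.7   0. ]
granite [354. -89.   0.]
[[-0.2  1.  -0. ]
 [ 1.   0.2  0. ]
 [ 0.  -0.  -1. ]]
cam in tool [   0.9  -74.1 -147.3] [[ 1.   0.  -0. ]
 [-0.   1.  -0.3]
 [ 0.   0.3  1. ]]
granite top edge [916.  315.9   0. ] [617.8  13.   40. ] ring [587.4 127.4   0. ] colbase scene [433.5 251.4   0. ]
```

Call:
carry_out --steps '[[[390,487,0,-1.59],[390,487,0,-1.59],[390,487,0,-1.59],[390,487,0,-1.59],[390,487,0,-1.59],[390,487,0,-1.59],[390,487,0,-1.59],[390,487,0,-1.59],[390,487,0,-1.59],[390,487,0,-1.59],[390,487,0,-1.59],[390,487,0,-1.59]]]'

```text
time_s: 1.15
ee_pos: [452.0, -212.8, 236.4]
tool_rot: [-0.0, -0.083, 0.997, 0.001]
force: [0.1, -1.2, 0.0]
opening: 87.1
```

Call:
carry_out --steps '[[[-90,81,0,-0.087],[-90,81,0,-0.087],[-90,81,0,-0.087],[-90,81,0,-0.087],[-90,81,0,-0.087],[-90,81,0,-0.087]]]' --gripper 0.55

```text
time_s: 1.65
ee_pos: [526.8, -117.9, 236.1]
tool_rot: [-0.001, -0.127, 0.992, 0.001]
force: [-0.8, -1.1, 0.1]
opening: 55.0
```

```bash
python3 - <<'E'
from h import *
print(sense()["ee_pos"],sense()["joint_vel"])
im=get_image("wrist"); cv2.imwrite("pics/w1.png",im[:,:,::-1])
im=get_image("scene"); cv2.imwrite("pics/s1.png",im[:,:,::-1])
E
```

```text
[ 526.79338345 -117.86052113  236.0700305 ] [-0.02502447 -0.01390658 -0.00963004  0.00261076  0.00169572  0.00156922]
```

View pics/w1.png

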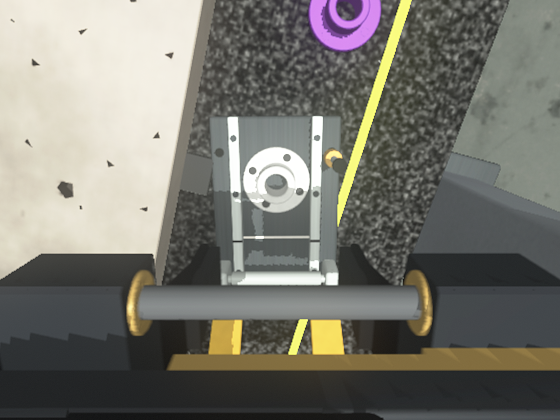

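The wrist view shows the grey flange at (277,180), the scribed line at row ~238 (cols 243–310), the stop screw at (334,159), the cheeks at (226,275) and (331,272), and purple at (345,10). Candidates for the flange in the scene view were grey at (310,205), purple at (364,218), orange at (387,235) and the ring gauge at (238,190). I choose the grey one in the guide. Now a close crop and the measurements.

```bash
python3 - <<'E'
import cv2
a=cv2.imread("pics/w1.png")[110:300,180:380]; cv2.imwrite("pics/c3.png",cv2.resize(a,(800,760)[0:2],interpolation=cv2.INTER_CUBIC)[:600])
a=cv2.imread("pics/w1.png")[110:250,200:360]; cv2.imwrite("pics/c3.png",cv2.resize(a,None,fx=5,fy=4.2857 if 0 else 4,interpolation=cv2.INTER_CUBIC))
E
```

```text
(no output)
```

View pics/c3.png

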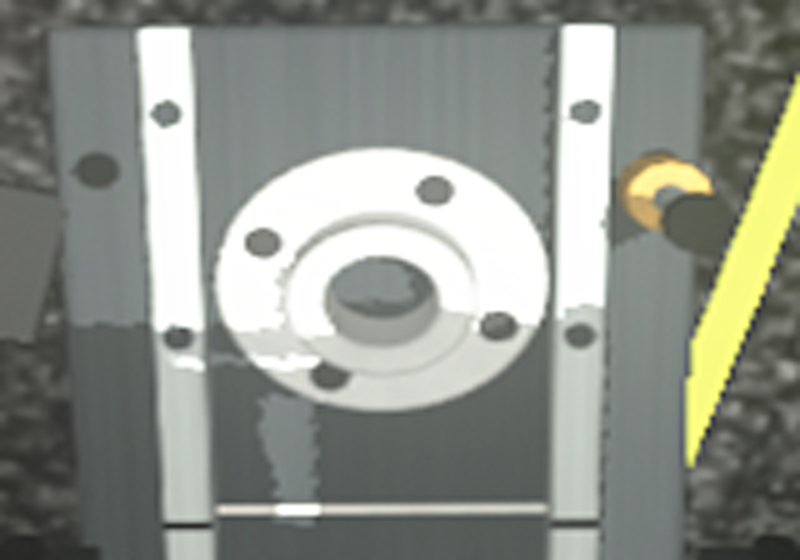

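```bash
python3 - <<'E'
from h import *
np.set_printoptions(precision=1,suppress=True)
w=camera_info("wrist")
W=lambda u,v,z:onz(w,200+u/5,110+v/4,z)
l,r=W(217,510,12),W(548,508,12); tl,tr=W(187,525,24),W(575,523,24)
print("line",l,r,(l+r)/2,np.linalg.norm(l-r),"ticks",tl,tr,(tl+tr)/2,np.linalg.norm(tl-tr))
for n,p in dict(railL=(W(140,28,24),tl),railR=(W(612,25,24),W(600,523,24)),railLo=(W(193,28,24),W(212,523,24)),baseR=(W(703,30,12),W(683,530,12)),baseL=(W(48,30,12),W(82,530,12))).items():
    d=p[1]-p[0]; print(n,p[0],p[1],np.degrees(np.arctan2(d[1],d[0])))
d=r-l;print("fy ang",np.degrees(np.arctan2(d[1],d[0])),"rail fy",np.degrees(np.arctan2(*(tr-tl)[[1,0]])))
print("rim L R bottom top",W(217,282,25),W(549,282,25),W(382,410,25),W(382,148,25))
print("hubtop", W(382,222,43),W(382,374,43),W(287,297,43),W(476,297,43))
sc=camera_info("scene");sd=camera_info("side")
def tri(rs):
    A=sum(np.eye(3)-np.outer(d,d) for c,d in rs);b=sum((np.eye(3)-np.outer(d,d))@c for c,d in rs);return np.linalg.solve(A,b)
rs=[ray(w,200+697/5,110+222/4),ray(sc,220+532/5.4,140+333/5.4),ray(sd,220+457/5.4,165+318/5.4)]
print("head",tri(rs),tri(rs[:2]),tri([rs[0],rs[2]]))
print("foot",W(668,190,25), "hs",[proj(c,tri(rs)) for c in (w,sc,sd)])
s=sense();print(s["ee_pos"],Rt(s)[:,0])
E
```

```text
line [547.3 -45.6  12. ] [479.3 -63.7  12. ] [513.3 -54.7  12. ] 70.37291063809332 ticks [552.3 -44.7  24. ] [474.9 -65.2  24. ] [513.6 -55.   24. ] 80.06233149787437
railL [ 588.2 -164.3   24. ] [552.3 -44.7  24. ] 106.73135298994904
railR [ 502.5 -187.1   24. ] [469.9 -66.5  24. ] 105.1190218501381
railLo [ 578.6 -166.8   24. ] [547.4 -46.6  24. ] 104.53197614843398
baseR [ 483.6 -190.2   12. ] [449.7 -64.9  12. ] 105.13796590118251
baseL [ 606.9 -158.5   12. ] [573.9 -32.9  12. ] 104.70413848964871
fy ang -165.1118038361203 rail fy -165.17842259703806
rim L R bottom top [ 560.5 -108.8   25. ] [ 497.4 -125.1   25. ] [521.  -85.1  25. ] [ 537.2 -148.6   25. ]
hubtop [ 533.4 -134.2   43. ] [524.5 -99.   43. ] [ 546.3 -112.7   43. ] [ 512.  -121.5   43. ]
head [ 481.6 -152.4   64.8] [ 481.6 -152.    64.9] [ 481.6 -152.3   64.7]
foot [ 481.3 -152.6   25. ] hs [array([339.6, 164.3]), array([318.5, 201.7]), array([304.4, 223.8])]
[ 526.4 -118.8  236.5] [-1.  -0.2  0. ]
```

View pics/s1.png

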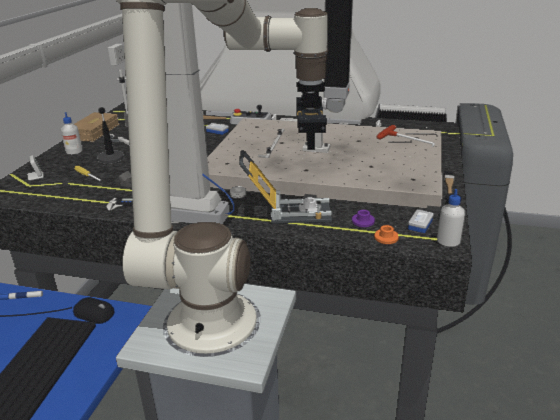

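Call:
carry_out --steps '[[[-3,1,40,0],[-3,1,80,0],[-3,1,115,0],[-3,1,145,0],[-3,1,165,0],[-3,1,180,0],[-3,1,187,0],[-3,1,192,0],[-3,1,193,0],[-3,1,193,0],[-3,1,193,0]]]' --gripper 0.55

```text
time_s: 2.67
ee_pos: [529.6, -117.0, 44.6]
tool_rot: [0.001, -0.126, 0.992, 0.001]
force: [0.8, 0.0, -0.5]
opening: 48.0
```

```bash
python3 - <<'E'
from h import *
s=sense();print(s["ee_pos"],s["opening"],s["force"],Rt(s)[:,0])
im=get_image("wrist"); cv2.imwrite("pics/w2.png",im[:,:,::-1])
E
```

```text
[ 529.61849573 -116.98686379   44.59143881] 47.97420492489942 [ 0.76695879  0.01580881 -0.48705809] [-0.96843217 -0.24927135 -0.00171342]
```

View pics/w2.png

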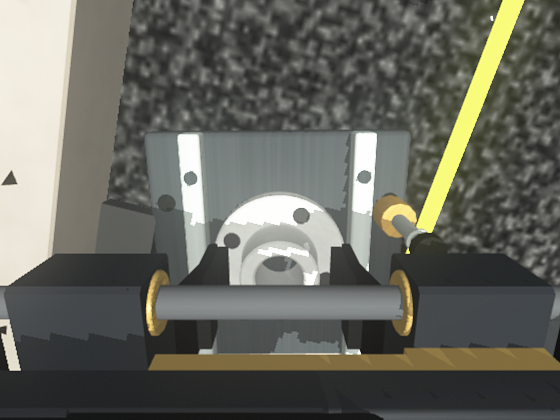

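Jaws straddle the hub, seen at (280,265). Now I close lightly.

Call:
carry_out --steps '[[[0,0,0,0],[0,0,0,0],[0,0,0,0],[0,0,0,0],[0,0,0,0],[0,0,0,0]]]' --gripper 0.3 --squeeze 8

```text
time_s: 3.22
ee_pos: [529.8, -116.9, 45.2]
tool_rot: [0.001, -0.126, 0.992, 0.001]
force: [-1.2, -0.2, 4.9]
opening: 34.9
```

Call:
carry_out --steps '[[[0,3,0,0],[0,7,0,0],[0,11,0,0],[0,15,0,0],[0,19,0,0],[0,22,0,0],[0,25,0,0],[0,27,0,0],[0,29,0,0],[0,30,0,0],[0,30,0,0],[0,30,0,0]]]'

```text
time_s: 4.22
ee_pos: [522.2, -87.5, 45.2]
tool_rot: [0.001, -0.126, 0.992, 0.001]
force: [0.4, 0.4, 2.3]
opening: 34.8
```

```bash
python3 - <<'E'
from h import *
s=sense();print(s["ee_pos"],s["opening"],s["force"],Rt(s)[:,0])
im=get_image("wrist"); cv2.imwrite("pics/w3.png",im[:,:,::-1])
im=get_image("scene")[140:250,220:360,::-1]; cv2.imwrite("pics/s3.png",cv2.resize(im,None,fx=5.4,fy=5.4,interpolation=cv2.INTER_CUBIC))
E
```

```text
[522.21378459 -87.5141283   45.19431191] 34.78198411016026 [0.37618203 0.44359758 2.31820626] [-0.96834619 -0.24960178 -0.0021459 ]
```

View pics/w3.png

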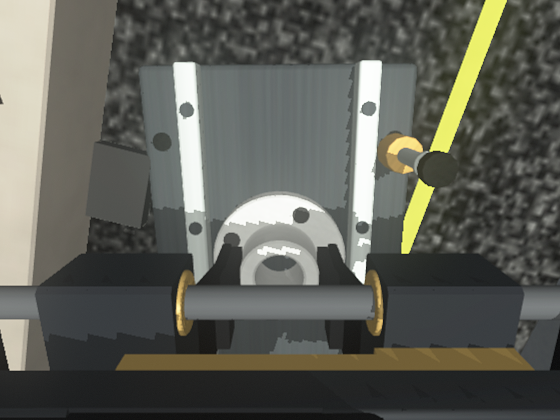

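View pics/s3.png

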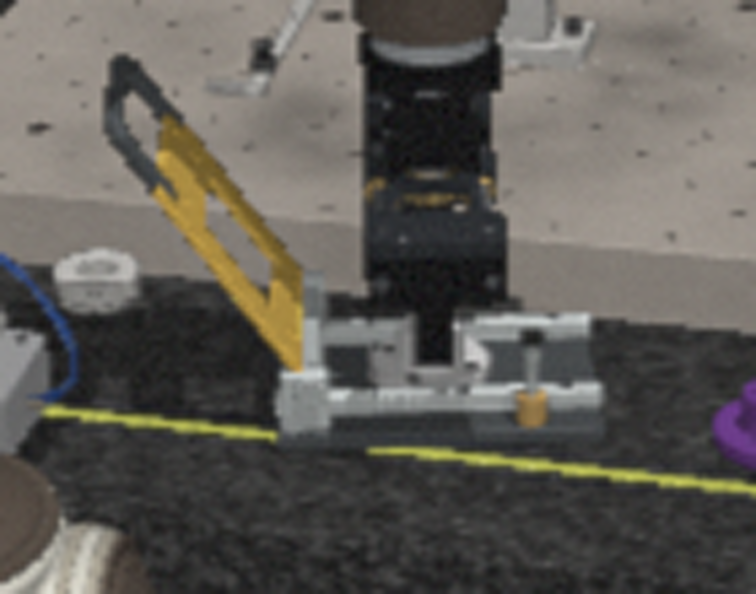

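The flange moved with the tool; its rim is hidden by the jaws in both views. I release and rise straight up, then back off to check against the line.

Call:
carry_out --steps '[[[0,0,0,0],[0,0,0,0],[0,0,0,0],[0,0,0,0],[0,0,-10,0],[0,0,-30,0],[0,0,-65,0],[0,-15,-105,0],[0,-30,-140,0],[0,-40,-150,0],[0,-40,-150,0],[0,-40,-150,0]]]' --gripper 0.55

```text
time_s: 5.32
ee_pos: [531.7, -126.7, 195.9]
tool_rot: [0.002, -0.125, 0.992, 0.001]
force: [-0.4, -0.2, -0.5]
opening: 48.2
```

```bash
python3 - <<'E'
from h import *
s=sense();print(s["ee_pos"],s["opening"],s["joint_vel"])
im=get_image("wrist"); cv2.imwrite("pics/w4.png",im[:,:,::-1])
a=im[100:250,200:360,::-1]; cv2.imwrite("pics/c4.png",cv2.resize(a,None,fx=5,fy=4,interpolation=cv2.INTER_CUBIC))
im=get_image("scene"); cv2.imwrite("pics/s4.png",im[:,:,::-1])
im=get_image("side"); cv2.imwrite("pics/d4.png",im[:,:,::-1])
E
```

```text
[ 531.68612057 -126.71832264  195.86447922] 48.19309521830216 [ 0.01507393  0.02927707 -0.04891855 -0.01141428  0.00489365 -0.00173339]
```

View pics/c4.png

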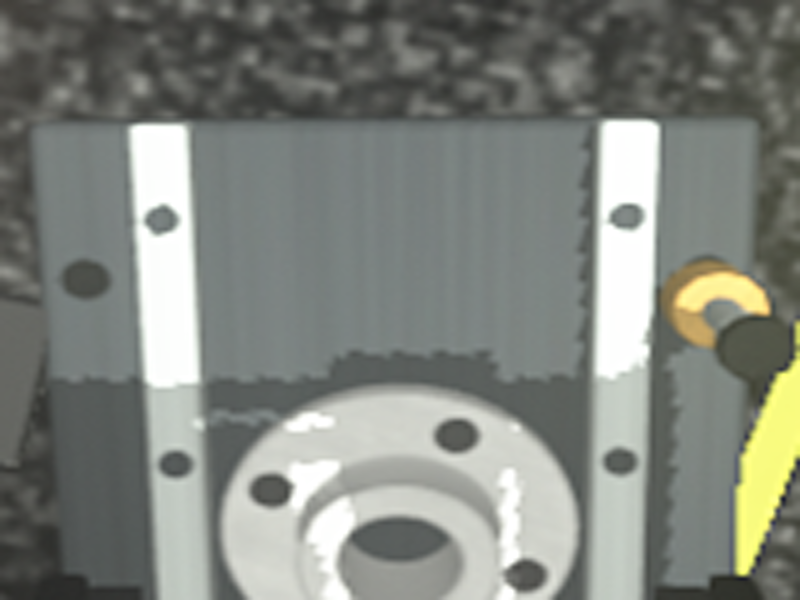

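```bash
python3 - <<'E'
import cv2
a=cv2.imread("pics/w4.png")[185:305,200:360]; cv2.imwrite("pics/c4b.png",cv2.resize(a,None,fx=5,fy=5,interpolation=cv2.INTER_CUBIC))
a=cv2.imread("pics/s4.png")[140:250,220:360]; cv2.imwrite("pics/c5.png",cv2.resize(a,None,fx=5.4,fy=5.4,interpolation=cv2.INTER_CUBIC))
E
```

```text
(no output)
```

View pics/c4b.png

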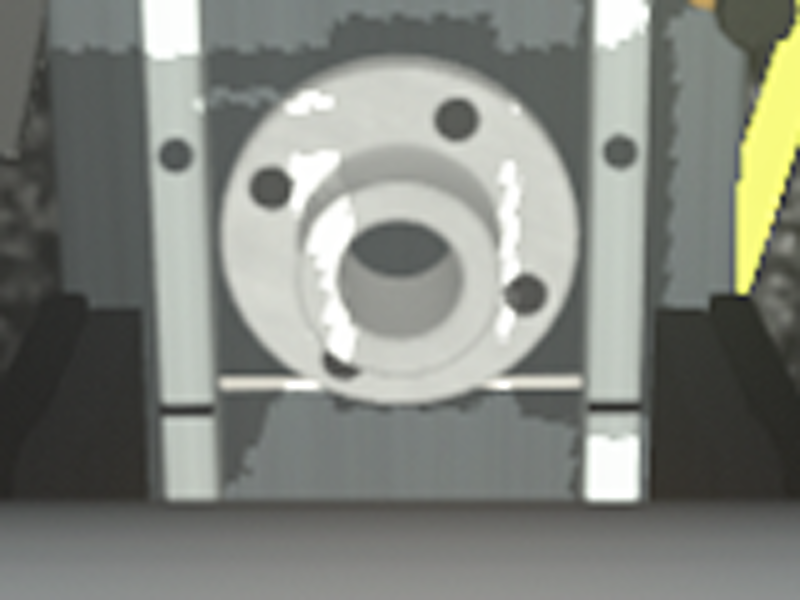

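View pics/c5.png

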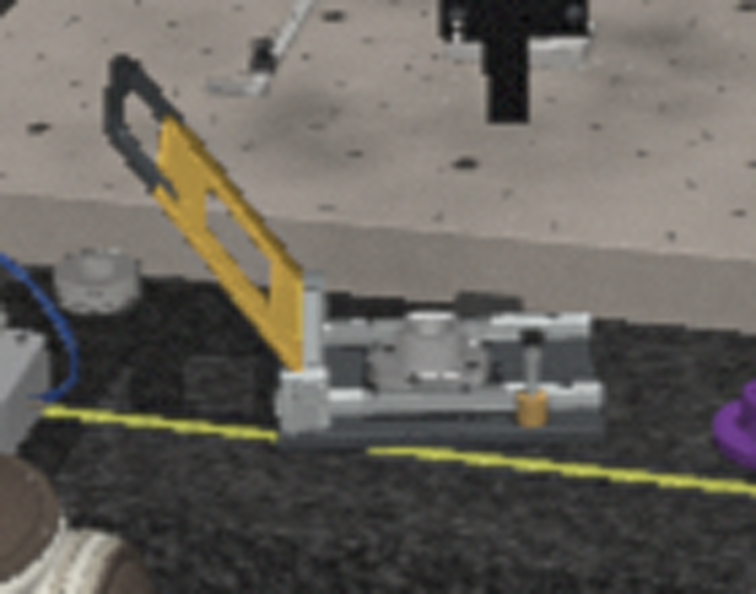

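Ticks are at rows 409 and 407 (crop) and the rim's hinge-side edge at row ~403, so the rim is slightly short. I'll quantify it.

```bash
python3 - <<'E'
from h import *
np.set_printoptions(precision=2,suppress=True)
w=camera_info("wrist"); fx=np.array([-.257,.966,0]);fy=np.array([-.966,-.257,0])
W=lambda u,v,z:onz(w,199.5+.1+u/5,184.5+.1+v/5,z)
tl,tr=W(187,409,24),W(613,407.5,24); m=(tl+tr)/2
l,r=W(222,382,12),W(580,383,12);m2=(l+r)/2
print(m,m2,np.linalg.norm(tl-tr),np.linalg.norm(l-r))
for n,p in dict(bot=W(400,404,25),top=W(400,60,25),L=W(221,235,25),R=W(579,235,25),h1=W(400,374,43),h2=W(400,180,43)).items(): print(n,p,(p-m)@fx,(p-m2)@fx,(p-m)@fy)
im=cv2.imread("pics/w4.png"); print(im[255:275,279].sum(1)//3,  im[262:272,237].sum(1)//3,im[262:272,322].sum(1)//3,im[255:268,250].sum(1)//3)
# plate/bar
sc=camera_info("scene");sd=camera_info("side")
E
python3 - <<'E'
import cv2
a=cv2.imread("pics/d4.png")[165:275,220:360]; cv2.imwrite("pics/c6.png",cv2.resize(a,None,fx=5.4,fy=5.4,interpolation=cv2.INTER_CUBIC))
E
```

```text
[512.21 -54.87  24.  ] [511.94 -54.72  12.  ] 78.99949015361136 68.62098445281038
bot [512.54 -56.15  25.  ] -1.32071002098867 -1.5358694431867776 0.007958814745371095
top [ 528.92 -119.63   25.  ] -66.85646951379044 -67.07162893598856 0.5033138274022168
L [551.98 -80.17  25.  ] -34.66347156141214 -34.87863098361025 -31.91809983465814
R [489.63 -96.21  25.  ] -34.133019891526594 -34.34817931372471 32.440225404144144
h1 [516.08 -69.69  43.  ] -15.314783691795558 -15.529943113993667 0.07497142211431701
h2 [ 524.91 -103.92   43.  ] -50.644912247443386 -50.8600716696415 0.3420158023624043
[205 206 207 208 198 198 211 210 211 208 165 117 125 126 125 126 125 125
 125 125] [196 197 199 164  80  59 155 200 196 194] [197 199 183 119  42 118 183 199 197 194] [ 89  89  89  88  81 161 220 185 105  86  89  88  88]
```

View pics/c6.png

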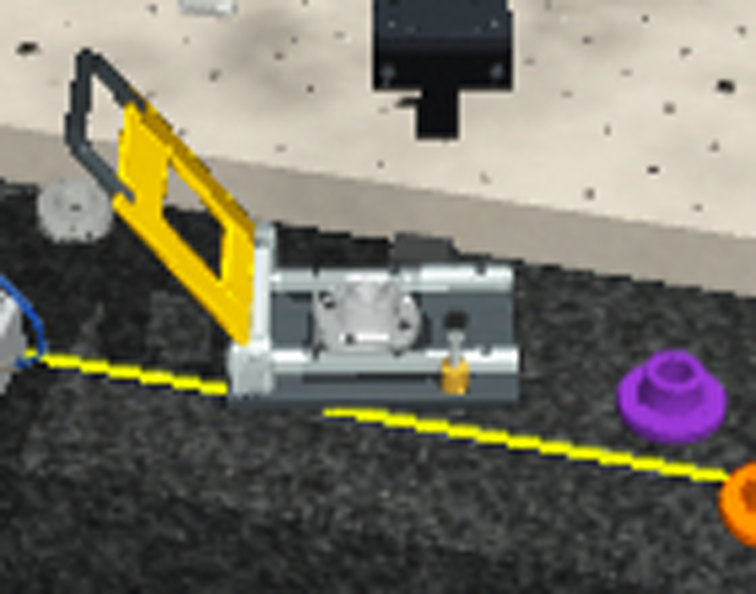

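Rim appears about 1 mm short (−1.3 and −0.8 from two views). I take a closer view from above the line to settle it.

Call:
carry_out --steps '[[[0,35,20,0],[0,60,50,0],[0,74,80,0],[0,74,100,0],[0,74,106,0],[0,74,106,0],[0,74,106,0],[0,74,106,0]]]'

```text
time_s: 6.13
ee_pos: [513.1, -54.4, 88.8]
tool_rot: [0.0, -0.126, 0.992, 0.001]
force: [-0.4, 0.2, 0.3]
opening: 47.9
```

```bash
python3 - <<'E'
from h import *
s=sense();print(s["ee_pos"],s["opening"],s["joint_vel"])
im=get_image("wrist"); cv2.imwrite("pics/w5.png",im[:,:,::-1])
a=im[130:250,200:360,::-1]; cv2.imwrite("pics/c7.png",cv2.resize(a,None,fx=5,fy=5,interpolation=cv2.INTER_CUBIC))
E
```

```text
[513.10212088 -54.37631804  88.8246757 ] 47.90000007097472 [-0.00323311 -0.01107459  0.00088804 -0.00436948  0.00203166 -0.00157734]
```

View pics/c7.png

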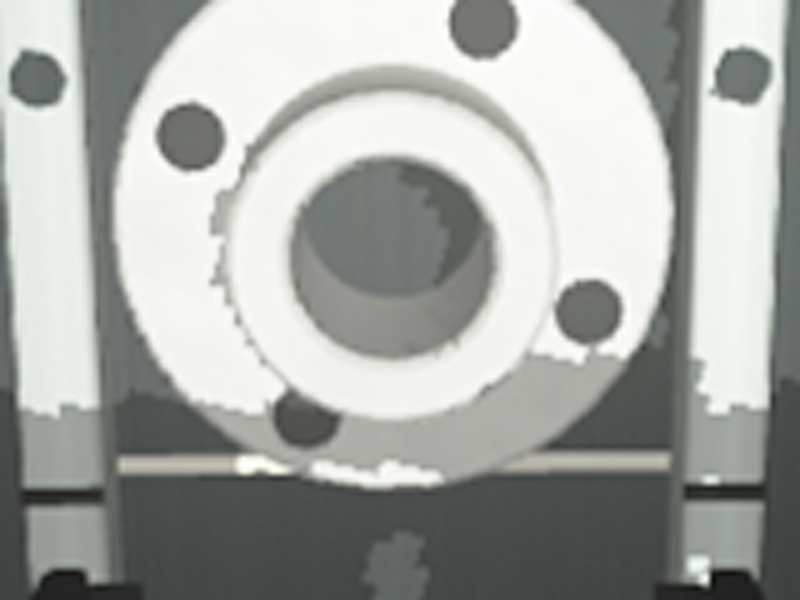

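Close crop: ticks at rows 495/491, rim edge at row 488, which after height correction is about 0.9–1.0 mm short. I regrip and nudge by 1 mm.

Call:
carry_out --steps '[[[0,-20,0,0],[0,-34,5,0],[0,-34,20,0],[0,-34,35,0],[0,-34,42,0],[0,-34,44,0],[0,-34,44,0],[0,-34,44,0]]]'

```text
time_s: 6.85
ee_pos: [522.4, -87.2, 45.9]
tool_rot: [0.001, -0.126, 0.992, 0.001]
force: [-0.3, -0.4, -0.2]
opening: 47.6
```

Call:
carry_out --steps '[[[0,0,0,0],[0,0,0,0],[0,0,0,0],[0,0,0,0],[0,0,0,0],[0,0,0,0]]]' --gripper 0.3 --squeeze 8

```text
time_s: 7.35
ee_pos: [522.5, -87.1, 46.5]
tool_rot: [0.002, -0.126, 0.992, 0.001]
force: [-1.8, 1.4, 5.7]
opening: 35.0
```

Call:
carry_out --steps '[[[0,0.5,0,0],[0,1,0,0],[0,1,0,0],[0,1,0,0],[0,1,0,0],[0,1,0,0]]]'

```text
time_s: 7.85
ee_pos: [522.4, -86.3, 46.5]
tool_rot: [0.002, -0.126, 0.992, 0.001]
force: [-0.6, -3.2, 1.2]
opening: 35.3
```

Call:
carry_out --steps '[[[0,0,0,0],[0,0,0,0],[0,0,0,0],[0,0,0,0],[0,0,-10,0],[0,0,-30,0],[0,20,-42,0],[0,32,-43,0],[0,32,-43,0],[0,32,-43,0],[0,32,-43,0]]]' --gripper 0.55

```text
time_s: 8.77
ee_pos: [513.8, -55.4, 89.1]
tool_rot: [0.001, -0.126, 0.992, 0.001]
force: [0.3, 0.4, -0.6]
opening: 48.1
```

```bash
python3 - <<'E'
from h import *
s=sense();print(s["ee_pos"],s["opening"],s["joint_vel"])
im=get_image("wrist"); cv2.imwrite("pics/w6.png",im[:,:,::-1])
a=im[130:250,200:360,::-1]; cv2.imwrite("pics/c8.png",cv2.resize(a,None,fx=5,fy=5,interpolation=cv2.INTER_CUBIC))
E
```

```text
[513.82124125 -55.38902544  89.05740629] 48.06441013936973 [-0.01104833  0.0095578   0.0013751   0.00112932  0.00185284 -0.00079537]
```

View pics/c8.png

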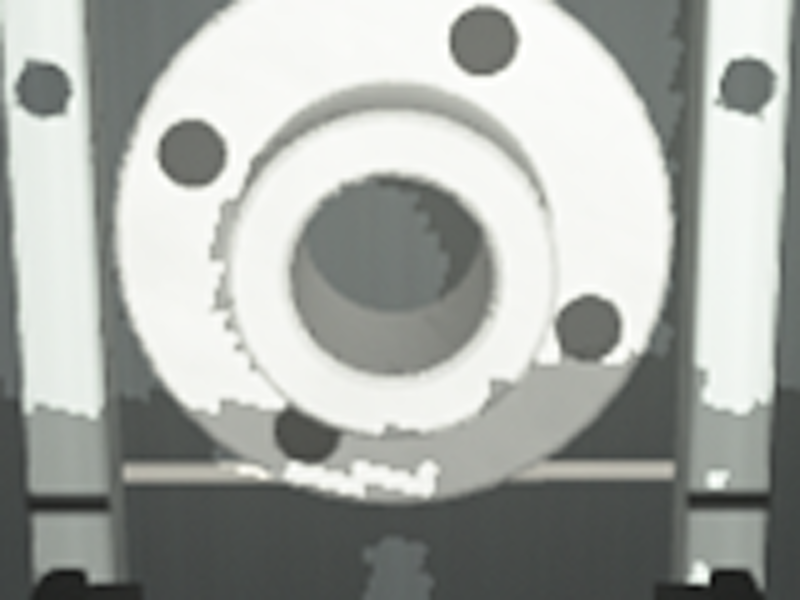

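Ticks are now at rows 503/500 and the rim at 503, about 0.2 mm from the line after height correction, so the flange is set. Next the bar: it runs in the scene crop from (122,60) to (107,115) and in the side crop from (88,55) to (72,130).

```bash
python3 - <<'E'
from h import *
np.set_printoptions(precision=3,suppress=True)
sc=camera_info("scene");sd=camera_info("side")
def tri(rs):
    A=sum(np.eye(3)-np.outer(d,d) for c,d in rs);b=sum((np.eye(3)-np.outer(d,d))@c for c,d in rs);return np.linalg.solve(A,b)
L=np.array([513,-54.8,12]); fx=np.array([-.257,.966,0]);fy=np.array([-.966,-.257,0])
H=L+35*fx+np.array([0,0,27]);print("hinge",H)
for a in np.arange(1.85,2.16,.05):
    B=H-180*np.cos(a)*fx+np.array([0,0,180*np.sin(a)])
    e=[B+38*fy,B-38*fy]
    f=lambda c,u0,v0,p:(proj(c,p)-[u0,v0])*5.4
    print(round(a,2),B,f(sc,220,140,e[0]),f(sc,220,140,e[1]),f(sd,220,165,e[0]),f(sd,220,165,e[1]))
B=tri([ray(sc,220+114/5.4,140+88/5.4),ray(sd,220+80/5.4,165+92/5.4)]);print("tri",B,(B-H)@fx,(B-H)@fy,B[2]-H[2])
E
```

```text
hinge [504.005 -20.99   39.   ]
1.85 [491.256  26.93  212.03 ] [201.537  76.791] [205.462  20.327] [155.833  99.046] [164.03   25.335]
1.9 [489.05   35.224 209.334] [185.225  82.037] [189.841  25.396] [140.893 103.117] [149.726  29.328]
1.95 [486.88   43.377 206.213] [169.264  88.019] [174.555  31.178] [126.304 107.797] [135.753  33.917]
2.0 [484.754  51.37  202.674] [153.7    94.719] [159.646  37.654] [112.108 113.067] [122.153  39.086]
2.05 [482.676  59.181 198.725] [138.576 102.113] [145.157  44.804] [ 98.348 118.908] [108.966  44.815]
2.1 [480.651  66.793 194.378] [123.934 110.179] [131.127  52.604] [ 85.062 125.299] [96.23  51.084]
2.15 [478.684  74.185 189.642] [109.815 118.89 ] [117.595  61.029] [ 72.289 132.216] [83.98  57.871]
tri [482.6    75.022 188.557] 98.24902636449393 -3.99837679985899 149.55733803989875
```

```bash
python3 - <<'E'
import cv2,numpy as np
a=cv2.imread("pics/s4.png")[145:190,235:285]; b=cv2.imread("pics/d4.png")[168:213,225:275]
cv2.imwrite("pics/c9.png",np.hstack([cv2.resize(x,(400,360),interpolation=cv2.INTER_NEAREST) for x in(a,b)]))
E
```

```text
(no output)
```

View pics/c9.png

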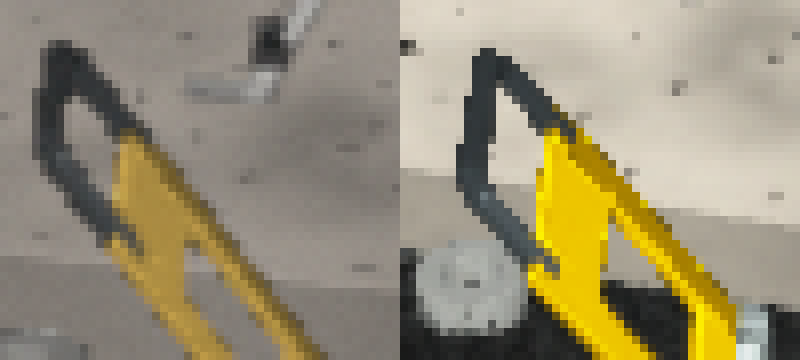

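```bash
python3 - <<'E'
from h import *
np.set_printoptions(precision=0,suppress=True)
sc=camera_info("scene");sd=camera_info("side")
import cv2
for u,v in [(232,205),(228,215),(168,218),(205,192)]: print(onz(sc,u,v,0),onz(sc,u,v,20))
s=sense();print(s["joint_positions"])
E
```

```text
[522. 131.   0.] [488. 118.  20.]
[460. 122.   0.] [428. 109.  20.]
[406. 295.   0.] [375. 278.  20.]
[588. 247.   0.] [553. 231.  20.]
[ 0.  0. -0. -0. -1.  0.]
```

View pics/d4.png

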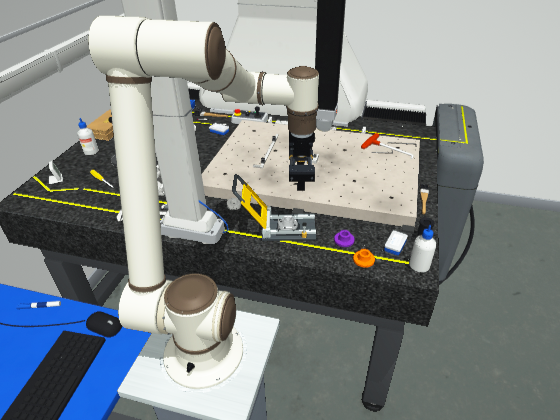

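```bash
python3 - <<'E'
import sys
from h import *
np.set_printoptions(precision=0,suppress=True)
sc=camera_info("scene");sd=camera_info("side")
for z in (20,40): print(onz(sd,206,217,z),onz(sd,172,217,z),onz(sc,204,197,z))
# where do edge pixels at y(image)=120 lie at x-plane 480..560?
for (c,u,v) in ((sd,190,110),(sc,200,110)):
    o,d=ray(c,u,v)
    for x in (440,480,520): print(x,o+d*(x-o[0])/d[0])
a=cv2.imread("pics/d4.png")[150:255,140:280]; cv2.imwrite("pics/c10.png",cv2.resize(a,None,fx=5.4,fy=5.4,interpolation=cv2.INTER_CUBIC))
E
```

```text
[486. 196.  20.] [456. 311.  20.] [520. 222.  20.]
[463. 184.  40.] [435. 296.  40.] [485. 206.  40.]
440 [440. 168. 441.]
480 [480. 190. 420.]
520 [520. 212. 400.]
440 [440. 170. 337.]
480 [480. 187. 322.]
520 [520. 205. 307.]
```

View pics/c10.png

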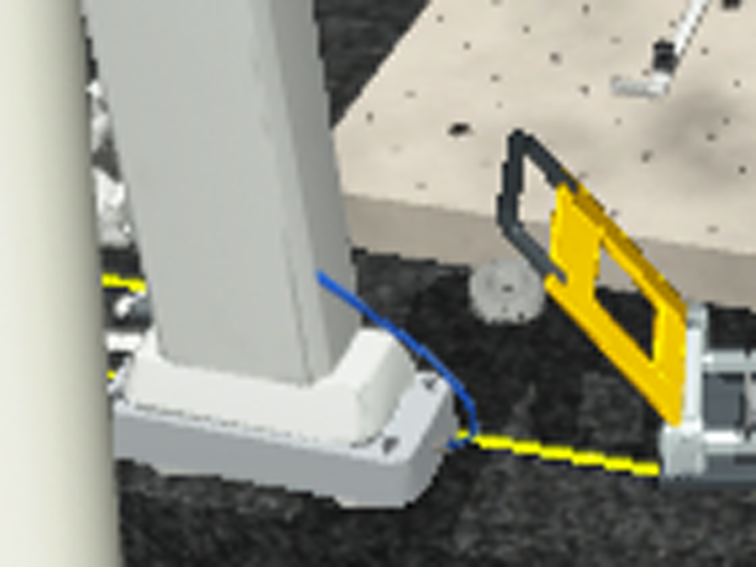

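```bash
python3 - <<'E'
from h import *
np.set_printoptions(precision=0,suppress=True)
sc=camera_info("scene");sd=camera_info("side")
P=lambda u,v,z:onz(sd,140+u/5.4,150+v/5.4,z)
print("foot bottom corners FR",P(405,505,0),"BR",P(460,440,0),"FL",P(120,460,0))
f=P(405,505,0)
for z in(20,30,40,50,60):
    q=(proj(sd,f+[0,0,z])-[140,150])*5.4; print(z,q)
for z in (60,80,100): print(z,"shaft FR",P(310,382,z),"BR",P(357,320,z),"FL",P(160,355,z))
a=cv2.imread("pics/s4.png")[100:225,150:300]; cv2.imwrite("pics/c11.png",cv2.resize(a,None,fx=4.8,fy=4.8,interpolation=cv2.INTER_CUBIC))
E
```

```text
foot bottom corners FR [387. 125.  -0.] BR [452. 114.   0.] FL [381. 313.   0.]
20 [401. 481.]
30 [400. 468.]
40 [398. 456.]
50 [396. 443.]
60 [394. 430.]
60 shaft FR [416. 192.  60.] BR [480. 188.  60.] FL [417. 292.  60.]
80 shaft FR [394. 179.  80.] BR [457. 175.  80.] FL [395. 277.  80.]
100 shaft FR [372. 166. 100.] BR [433. 163. 100.] FL [374. 263. 100.]
```

View pics/c11.png

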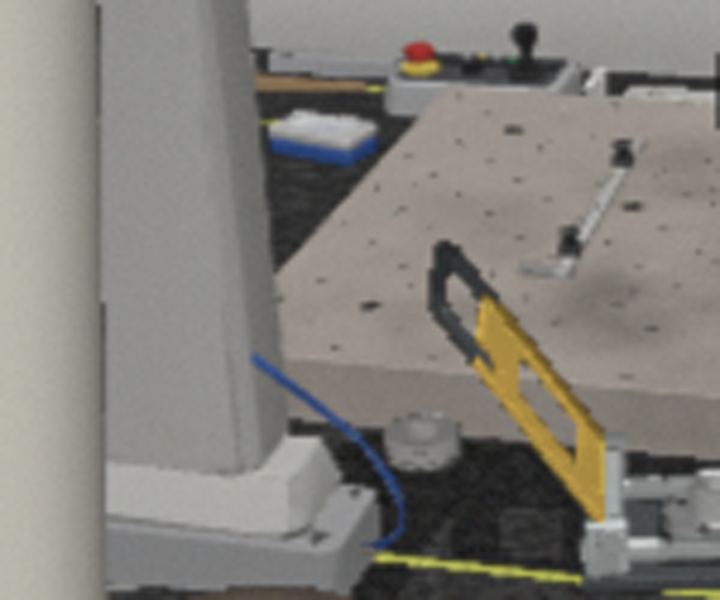

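```bash
python3 - <<'E'
from h import *
np.set_printoptions(precision=0,suppress=True)
sc=camera_info("scene");sd=camera_info("side")
P=lambda u,v:ray(sd,140+u/5.4,150+v/5.4)
S=lambda u,v:ray(sc,150+u/4.8,100+v/4.8)
def tri(rs):
    A=sum(np.eye(3)-np.outer(d,d) for c,d in rs);b=sum((np.eye(3)-np.outer(d,d))@c for c,d in rs);return np.linalg.solve(A,b)
print("FR",tri([P(310,382),S(240,470)]),"BR",tri([P(357,320),S(283,430)]))
f=onz(sd,140+405/5.4,150+505/5.4,0)
print(f,tri([P(405,505),S(350,590)]))
for z in (40,60,80):print(z,onz(sc,150+240/4.8,100+470/4.8,z),onz(sc,150+283/4.8,100+430/4.8,z))
# vertical check: higher edge point on FR edge: side crop (265,0)?, scene crop (205,0)
print("tri top BR",tri([P(320,100),S(268,230)]))
E
```

```text
FR [372. 166. 101.] BR [445. 169.  90.]
[387. 125.  -0.] [340.  96.  47.]
40 [477. 216.  40.] [535. 209.  40.]
60 [442. 200.  60.] [499. 193.  60.]
80 [408. 184.  80.] [463. 177.  80.]
tri top BR [527. 208. 188.]
```

Call:
carry_out --steps '[[[0,0,-40,0],[0,0,-80,0],[0,0,-120,0.1],[0,5,-160,0.2],[0,15,-185,0.32],[0,25,-185,0.44],[0,35,-185,0.56],[0,40,-185,0.68],[0,40,-185,0.8],[0,40,-185,0.92],[0,40,-185,1.04],[0,40,-185,1.16]]]' --gripper 0.5

```text
time_s: 9.82
ee_pos: [503.4, -17.7, 273.1]
tool_rot: [-0.0, 0.441, 0.897, 0.001]
force: [0.2, -1.1, -0.5]
opening: 43.4
```

Call:
carry_out --steps '[[[0,0,0,0.12],[0,0,0,0.24],[0,0,0,0.36],[0,0,0,0.41],[0,0,0,0.41],[0,0,0,0.41],[0,0,0,0.41]]]'

```text
time_s: 10.4
ee_pos: [503.3, -17.9, 272.7]
tool_rot: [-0.001, 0.614, 0.789, 0.0]
force: [-0.2, -0.4, 0.3]
opening: 43.6
```

```bash
python3 - <<'E'
from h import *
s=sense();R=Rt(s);print(s["ee_pos"],s["opening"],s["joint_positions"],np.degrees(np.arctan2(R[1,0],R[0,0])))
im=get_image("wrist"); cv2.imwrite("pics/w7.png",im[:,:,::-1])
E
```

```text
[503.31173322 -17.8995125  272.70992383] 43.60715378712183 [ 0.28633214  0.15127028 -0.22149841 -0.00174679 -1.19834507 -1.60870926] 104.19691932062348
```

View pics/w7.png

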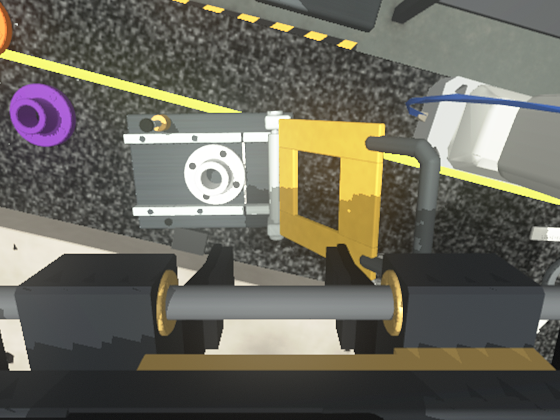

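Wrist view: flange at (213,177) and its line marks; bar along col ~427 (rows 150–250); the column's foot and collar at (440–510, 80–170), with the blue cable at (410,102). I zoom in on the column, since the gripper body may pass close to it.

```bash
python3 - <<'E'
import cv2
a=cv2.imread("pics/w7.png")[60:270,360:560]; cv2.imwrite("pics/c12.png",cv2.resize(a,(571,600),interpolation=cv2.INTER_CUBIC))
E
```

```text
(no output)
```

View pics/c12.png

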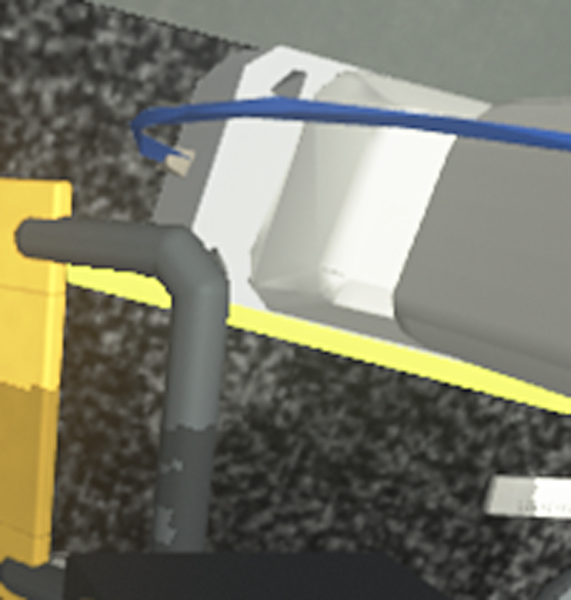

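```bash
python3 - <<'E'
from h import *
np.set_printoptions(precision=1,suppress=True)
sc=camera_info("scene");sd=camera_info("side");w=camera_info("wrist")
P=lambda u,v:ray(sd,140+u/5.4,150+v/5.4)
S=lambda u,v:ray(sc,150+u/4.8,100+v/4.8)
k=571/200
W=lambda u,v:ray(w,360+u/k,60+v/k)
def tri(rs):
    A=sum(np.eye(3)-np.outer(d,d) for c,d in rs);b=sum((np.eye(3)-np.outer(d,d))@c for c,d in rs)
    p=np.linalg.solve(A,b); return p,[round(float(np.linalg.norm(np.cross(p-c,d))),1) for c,d in rs]
print("BR",tri([P(357,320),S(283,430),W(397,310)]))
print("FR",tri([P(310,382),S(240,470),W(485,108)]))
L=np.array([513,-54.8,12]); fx=np.array([-.257,.966,0]);fy=np.array([-.966,-.257,0]);H=L+35*fx+[0,0,27]
# bar corners (near end outer leg corner)
near=tri([ray(sc,240.6-.3,163.6),ray(sd,233.3,189.4),W(200,268)]);print("bar near end",near,(near[0]-H)@fx,(near[0]-H)@fy)
for z in (185,190,195):
    for u,v in ((200,300),(183,520)):
        q=onz(w,360+u/k,60+v/k,z);print(z,q,(q-H)@fx,(q-H)@fy)
T=w["camera_from_world"]
# check ticks/cheeks consistency
print("cheek tops", [ (onz(w,u,v,48)-H)@np.array([fx,fy]).T for u,v in ((275,116),(275,233))])
E
```

```text
BR (array([439. , 166.8,  94.3]), [0.9, 1.0, 1.0])
FR (array([376.6, 168.6,  96.9]), [0.6, 1.3, 1.1])
bar near end (array([439.1,  63.8, 188.7]), [2.4, 2.7, 0.6]) 98.54110622198151 40.883895350876244
185 [445.4  67.7 185. ] 100.78657671057933 33.837667497251005
185 [495.7  82.3 185. ] 101.88880090943991 -18.56076871340389
190 [445.1  65.6 190. ] 98.74561530079278 34.68775594971822
190 [494.4  79.8 190. ] 99.82440429959469 -16.596598537249097
195 [444.8  63.4 195. ] 96.70465389100623 35.53784440218545
195 [493.   77.3 195. ] 97.7600076897495 -14.632428361094314
cheek tops [array([ 1.3, 60.6]), array([ -0.6, -59.9])]
```

```bash
python3 - <<'E'
from h import *
a=get_image("scene");b=get_image("side")
c=np.hstack([a[0:260,100:420],b[0:260,60:380]])[:,:,::-1]
cv2.imwrite("pics/sd5.png",cv2.resize(c,(800,325),interpolation=cv2.INTER_AREA))
cv2.imwrite("pics/s5.png",a[:,:,::-1]);cv2.imwrite("pics/d5.png",b[:,:,::-1])
cv2.imwrite("pics/d5z.png",cv2.resize(b[20:260,60:380,::-1],(800,600),interpolation=cv2.INTER_CUBIC))
E
```

```text
(no output)
```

View pics/d5z.png

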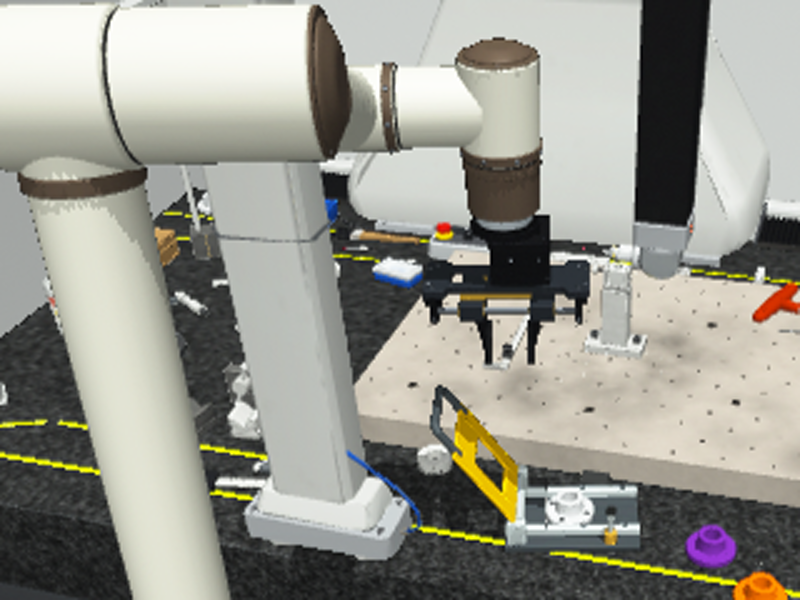

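View pics/s5.png

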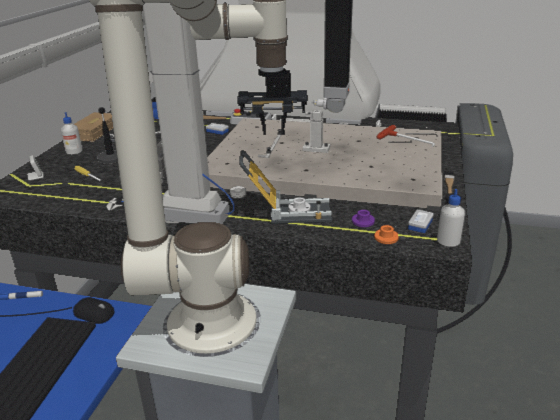

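```bash
python3 - <<'E'
from h import *
np.set_printoptions(precision=0,suppress=True)
sc=camera_info("scene");sd=camera_info("side")
z5=lambda p:(p-[60,20])*2.5
for z in (95,200,300,400,500,600,700): print(z,"side zoom",z5(proj(sd,[439,167,z])),z5(proj(sd,[377,168,z])),"scene",proj(sc,[439,167,z]),proj(sc,[377,168,z]))
# candidate J5 axis points
s=sense();R=Rt(s);e=s["ee_pos"];j=s["joint_positions"][0]
left=np.array([-np.sin(j),np.cos(j),0]);fwd=np.array([np.cos(j),np.sin(j),0])
for z in (300,400,450,500,550): print(z,"tool axis",z5(proj(sd,[e[0],e[1],z])),"left160",z5(proj(sd,e*[1,1,0]+left*160+[0,0,z])),proj(sc,e*[1,1,0]+left*160+[0,0,z]))
print(e*[1,1,0]+left*160)
E
```

```text
95 side zoom [365. 473.] [344. 502.] scene [209. 189.] [201. 199.]
200 side zoom [354. 407.] [333. 435.] scene [205. 156.] [197. 165.]
300 side zoom [343. 337.] [320. 364.] scene [202. 123.] [193. 131.]
400 side zoom [331. 259.] [306. 285.] scene [198.  87.] [189.  94.]
500 side zoom [318. 174.] [291. 197.] scene [195.  49.] [185.  55.]
600 side zoom [303.  78.] [274.  99.] scene [190.   9.] [180.  13.]
700 side zoom [286. -29.] [254. -12.] scene [186. -35.] [175. -33.]
300 tool axis [509. 329.] left160 [374. 332.] [215. 121.]
400 tool axis [505. 252.] left160 [364. 255.] [212.  86.]
450 tool axis [503. 210.] left160 [358. 213.] [210.  67.]
500 tool axis [501. 166.] left160 [352. 170.] [209.  48.]
550 tool axis [499. 120.] left160 [346. 123.] [207.  28.]
[458. 136.   0.]
```

```bash
python3 - <<'E'
from h import *
np.set_printoptions(precision=0,suppress=True)
sc=camera_info("scene");sd=camera_info("side")
for c in(sc,sd): T=c["camera_from_world"];print(-T[:3,:3].T@T[:3,3])
s=sense();e=s["ee_pos"];j=s["joint_positions"];print(j.round(2))
j1=j[0];left=np.array([-np.sin(j1),np.cos(j1),0]);fwd=np.array([np.cos(j1),np.sin(j1),0])
z5=lambda p:(p-[60,20])*2.5
b=e*[1,1,0]+[0,0,560]
for l in (0,80,160,260):
  print(l,[(f,z5(proj(sd,b+left*l-fwd*f))) for f in (0,100,200,300,400,500)])
# base points
for l in (0,100,200): print(l,proj(sc,left*l+[0,0,100]),proj(sc,left*l+[0,0,200]))
E
```

```text
[-861. -402.  813.]
[-556. -369.  955.]
[ 0.  0. -0. -0. -1. -2.]
0 [(0, array([499., 111.])), (100, array([497., 147.])), (200, array([495., 190.])), (300, array([492., 240.])), (400, array([489., 300.])), (500, array([486., 372.]))]
80 [(0, array([422., 112.])), (100, array([414., 149.])), (200, array([405., 192.])), (300, array([395., 242.])), (400, array([383., 302.])), (500, array([367., 375.]))]
160 [(0, array([345., 114.])), (100, array([331., 151.])), (200, array([316., 194.])), (300, array([297., 244.])), (400, array([275., 305.])), (500, array([249., 378.]))]
260 [(0, array([248., 116.])), (100, array([227., 153.])), (200, array([203., 196.])), (300, array([175., 247.])), (400, array([141., 308.])), (500, array([100., 381.]))]
0 [208. 285.] [203. 247.]
100 [162. 287.] [155. 249.]
200 [115. 289.] [107. 251.]
```

```bash
python3 - <<'E'
from h import *
np.set_printoptions(precision=3,suppress=True)
s=sense();print(s["joint_torque"],s["force"],s["moment"],s["time_s"])
sc=camera_info("scene");sd=camera_info("side")
j=s["joint_positions"];e=s["ee_pos"]
j1=j[0];left=np.array([-np.sin(j1),np.cos(j1),0]);fwd=np.array([np.cos(j1),np.sin(j1),0])
z5=lambda p:(p-[60,20])*2.5
b=e*[1,1,0]+[0,0,560]
for l in (0,40,80,120,160,200,260):
  print(l,[(f,z5(proj(sd,b+left*l-fwd*f+[0,0,f*np.tan(.372)]))) for f in (0,100,200,300,380)])
E
python3 - <<'E'
import cv2
a=cv2.imread("pics/s5.png")[0:110,90:310];cv2.imwrite("pics/s5z.png",cv2.resize(a,None,fx=3.6,fy=3.6,interpolation=cv2.INTER_CUBIC))
E
```

```text
[ -0.023 -26.768  18.684   4.18   -0.078   0.004] [ 0.487 -0.519  0.149] [-0.059  0.04  -0.01 ] 10.55
0 [(0, array([498.813, 110.528])), (100, array([495.119, 106.756])), (200, array([490.595, 102.137])), (300, array([484.927,  96.349])), (380, array([479.245,  90.546]))]
40 [(0, array([460.269, 111.347])), (100, array([452.682, 107.657])), (200, array([443.39 , 103.137])), (300, array([431.747,  97.474])), (380, array([420.073,  91.795]))]
80 [(0, array([421.705, 112.166])), (100, array([410.22 , 108.557])), (200, array([396.155, 104.138])), (300, array([378.529,  98.599])), (380, array([360.854,  93.045]))]
120 [(0, array([383.121, 112.986])), (100, array([367.735, 109.459])), (200, array([348.891, 105.139])), (300, array([325.274,  99.725])), (380, array([301.589,  94.295]))]
160 [(0, array([344.518, 113.805])), (100, array([325.226, 110.36 ])), (200, array([301.597, 106.14 ])), (300, array([271.981, 100.851])), (380, array([242.277,  95.547]))]
200 [(0, array([305.895, 114.626])), (100, array([282.693, 111.263])), (200, array([254.273, 107.143])), (300, array([218.65 , 101.979])), (380, array([182.918,  96.8  ]))]
260 [(0, array([247.923, 115.857])), (100, array([218.848, 112.617])), (200, array([183.231, 108.648])), (300, array([138.583, 103.672])), (380, array([93.793, 98.68 ]))]
```

View pics/s5z.png

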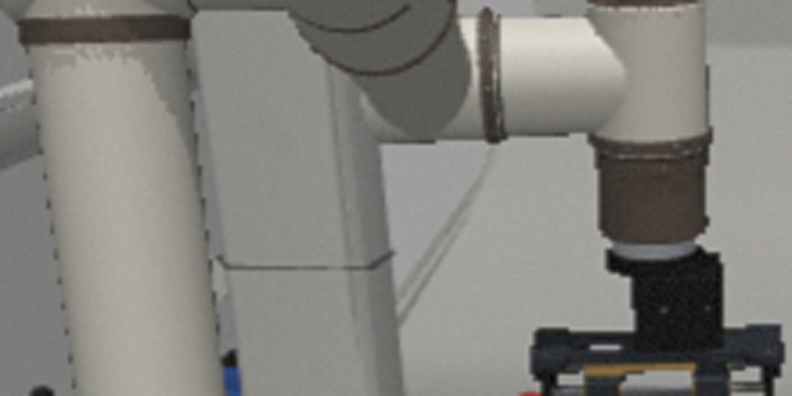

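View pics/d5.png

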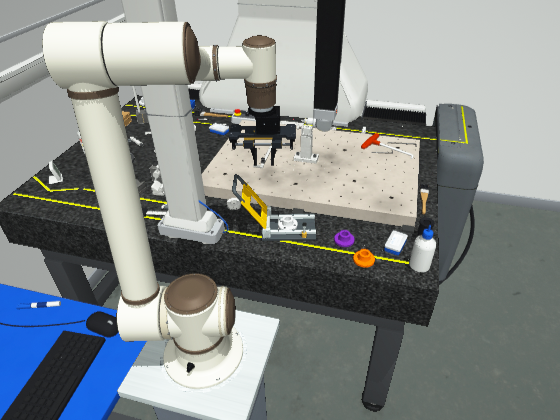

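```bash
python3 - <<'E'
from h import *
np.set_printoptions(precision=0,suppress=True)
sc=camera_info("scene");sd=camera_info("side")
j1=-1.0814;e=np.array([142.9,-607.9,235.5]);psi=.385-.0066
left=np.array([-np.sin(j1),np.cos(j1),0]);fwd=np.array([np.cos(j1),np.sin(j1),0])
out=[]
for n,c in (("scene",sc),("side",sd)):
    im=cv2.imread(f"pics/{n}0.png")
    for l,col in ((0,(0,0,255)),(80,(0,200,0)),(160,(255,0,0))):
        for f in range(0,500,50):
            p=e*[1,1,0]+[0,0,e[2]+287]+left*l-fwd*f+[0,0,f*np.tan(psi)]
            u,v=proj(c,p).round().astype(int)
            if 0<=u<560 and 0<=v<420: cv2.circle(im,(u,v),2,col,-1)
    out.append(im[0:310,160:560])
cv2.imwrite("pics/chk.png",np.hstack(out))
E
```

```text
(no output)
```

View pics/chk.png

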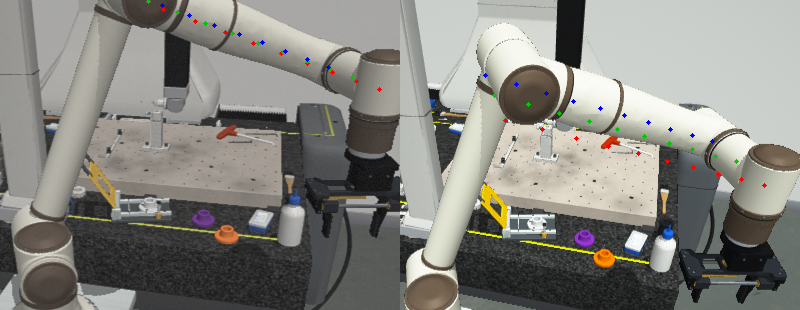

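```bash
python3 - <<'E'
from h import *
np.set_printoptions(precision=0,suppress=True)
sc=camera_info("scene");sd=camera_info("side")
a=cv2.imread("pics/s5.png")[0:60,160:260];b=cv2.imread("pics/d5.png")[20:100,140:260]
cv2.imwrite("pics/z.png",np.hstack([cv2.resize(a,(400,240),interpolation=cv2.INTER_NEAREST),cv2.resize(b,(400,267),interpolation=cv2.INTER_NEAREST)[:240]]))
E
```

```text
(no output)
```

View pics/z.png

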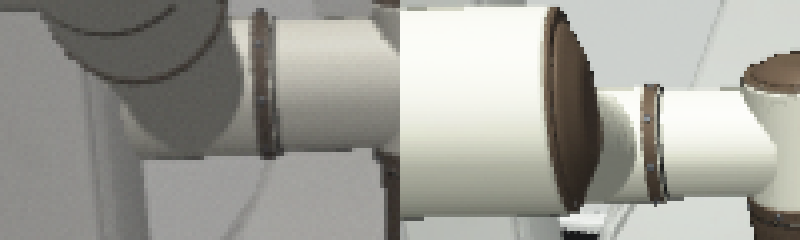

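The forearm and J5 housing come visibly close to the column: J5 is estimated at (458,136) and the column corner at (439,167). I creep towards the bar in small steps and watch the joint-1 torque for contact.

Call:
carry_out --steps '[[[1,0,0,0],[2,0,0,0],[3,0,0,0],[3,0,0,0]]]' --gripper 1.0

```text
time_s: 10.88
ee_pos: [502.6, -14.6, 273.0]
tool_rot: [-0.001, 0.614, 0.789, 0.001]
force: [-0.3, -0.3, 0.3]
opening: 62.8
```

```bash
cat > t.py <<'E'
from h import *
np.set_printoptions(precision=2,suppress=True)
s=sense();print(s["ee_pos"],"tau",s["joint_torque"],s["force"],s["joint_positions"],s["time_s"])
E
python3 t.py
```

```text
[502.56 -14.62 273.04] tau [  0.02 -26.71  18.69   4.18  -0.08  -0.01] [-0.26 -0.3   0.34] [ 0.29  0.15 -0.22 -0.   -1.2  -1.62] 10.8833
```

Call:
carry_out --steps '[[[2,0,0,0],[4,0,0,0],[5,0,0,0],[5,0,0,0]]]'

```text
time_s: 11.22
ee_pos: [501.3, -9.5, 273.1]
tool_rot: [-0.001, 0.614, 0.789, 0.001]
force: [0.5, 0.2, 0.8]
opening: 84.9
```

```bash
python3 t.py
```

```text
[501.28  -9.52 273.09] tau [  0.05 -26.59  18.69   4.17  -0.08  -0.01] [0.51 0.24 0.85] [ 0.3   0.15 -0.23 -0.   -1.2  -1.63] 11.2167
```

Call:
carry_out --steps '[[[2,0,0,0],[4,0,0,0],[5,0,0,0],[5,0,0,0]]]'

```text
time_s: 11.55
ee_pos: [500.0, -4.5, 273.1]
tool_rot: [-0.001, 0.614, 0.789, 0.001]
force: [0.4, -0.5, -0.3]
opening: 87.0
```

```bash
python3 t.py
```

```text
[500.    -4.46 273.11] tau [  0.06 -26.46  18.69   4.17  -0.08  -0.01] [ 0.39 -0.52 -0.3 ] [ 0.32  0.14 -0.23 -0.   -1.2  -1.64] 11.55
```

Call:
carry_out --steps '[[[2,0,0,0],[4,0,0,0],[5,0,0,0],[5,0,0,0]]]'

```text
time_s: 11.88
ee_pos: [498.7, 0.6, 273.1]
tool_rot: [-0.001, 0.614, 0.789, 0.001]
force: [-0.0, 0.4, 0.3]
opening: 86.9
```

```bash
python3 t.py
```

```text
[498.71   0.59 273.14] tau [  0.05 -26.33  18.68   4.17  -0.08  -0.01] [-0.04  0.43  0.26] [ 0.33  0.14 -0.23 -0.   -1.2  -1.65] 11.8833
```

Call:
carry_out --steps '[[[2,0,0,0],[4,0,0,0],[5,0,0,0],[5,0,0,0]]]'

```text
time_s: 12.22
ee_pos: [497.5, 5.7, 273.2]
tool_rot: [-0.001, 0.614, 0.789, 0.001]
force: [0.1, 0.1, 0.4]
opening: 86.7
```

```bash
python3 t.py; python3 - <<'E'
from h import *
a=get_image("scene");cv2.imwrite("pics/s6.png",cv2.resize(a[0:110,120:310,::-1],None,fx=4.2,fy=4.2,interpolation=cv2.INTER_CUBIC))
E
```

```text
[497.47   5.67 273.19] tau [  0.05 -26.2   18.68   4.17  -0.08  -0.01] [0.14 0.1  0.42] [ 0.34  0.14 -0.23 -0.   -1.2  -1.66] 12.2167
```

View pics/s6.png

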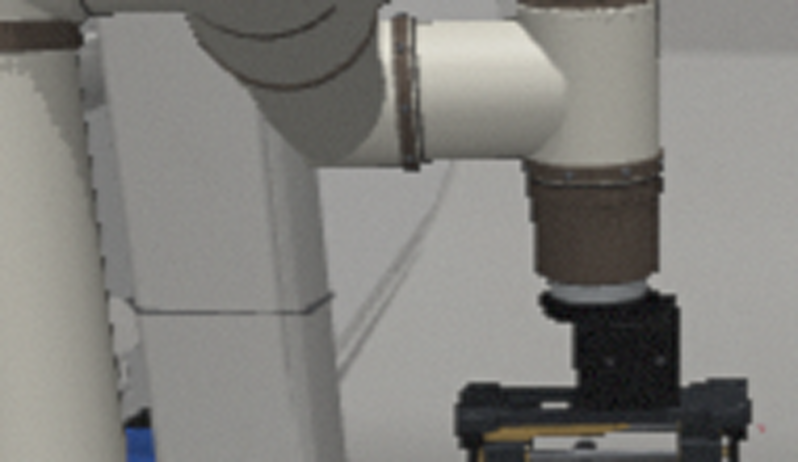

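Call:
carry_out --steps '[[[2,0,0,0],[4,0,0,0],[6,0,0,0],[6,0,0,0]]]'

```text
time_s: 12.6
ee_pos: [495.9, 11.7, 273.2]
tool_rot: [-0.001, 0.614, 0.79, 0.001]
force: [0.2, -0.4, 0.4]
opening: 87.1
```

```bash
python3 t.py
```

```text
[495.93  11.67 273.18] tau [  0.05 -26.05  18.68   4.17  -0.08  -0.03] [ 0.2  -0.38  0.38] [ 0.35  0.14 -0.24 -0.   -1.2  -1.67] 12.6
```

Call:
carry_out --steps '[[[2,0,0,0],[4,0,0,0],[6,0,0,0],[6,0,0,0]]]'

```text
time_s: 12.93
ee_pos: [494.4, 17.8, 273.2]
tool_rot: [-0.001, 0.614, 0.79, 0.001]
force: [0.1, -0.1, 0.3]
opening: 87.0
```

```bash
python3 t.py
```

```text
[494.38  17.81 273.22] tau [  0.06 -25.92  18.68   4.16  -0.08  -0.03] [ 0.07 -0.14  0.34] [ 0.36  0.13 -0.24 -0.   -1.2  -1.68] 12.9333
```

Call:
carry_out --steps '[[[2,0,0,0],[4,0,0,0],[6,0,0,0],[6,0,0,0]]]'

```text
time_s: 13.27
ee_pos: [492.8, 23.9, 273.2]
tool_rot: [-0.001, 0.613, 0.79, 0.001]
force: [0.2, -0.1, 0.2]
opening: 87.0
```

```bash
python3 t.py
```

```text
[492.81  23.91 273.24] tau [  0.07 -25.79  18.68   4.16  -0.08  -0.03] [ 0.21 -0.12  0.18] [ 0.38  0.13 -0.24 -0.   -1.19 -1.7 ] 13.2667
```

```bash
python3 - <<'E'
from h import *
a=get_image("scene")[0:110,120:310,::-1];b=get_image("side")[0:110,90:280,::-1]
cv2.imwrite("pics/s7.png",np.hstack([cv2.resize(x,(400,232),interpolation=cv2.INTER_CUBIC) for x in (a,b)]))
E
```

```text
(no output)
```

View pics/s7.png

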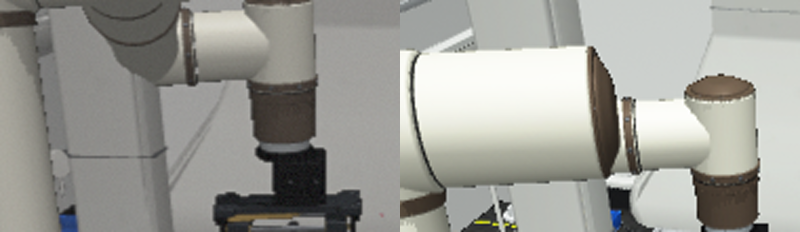

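Call:
carry_out --steps '[[[2,0,0,0],[5,0,0,0],[7,0,0,0],[7,0,0,0]]]'

```text
time_s: 13.7
ee_pos: [491.1, 30.9, 273.3]
tool_rot: [-0.001, 0.613, 0.79, 0.001]
force: [-0.3, 0.1, -0.4]
opening: 86.8
```

```bash
python3 t.py
```

```text
[491.07  30.86 273.28] tau [  0.06 -25.65  18.67   4.16  -0.08  -0.03] [-0.29  0.1  -0.41] [ 0.39  0.13 -0.25 -0.   -1.19 -1.71] 13.7
```

Call:
carry_out --steps '[[[2,0,0,0],[5,0,0,0],[7,0,0,0],[7,0,0,0]]]'

```text
time_s: 14.03
ee_pos: [489.3, 38.0, 273.3]
tool_rot: [-0.001, 0.613, 0.79, 0.001]
force: [0.7, -0.0, 1.0]
opening: 86.9
```

```bash
python3 t.py
```

```text
[489.25  38.   273.3 ] tau [  0.08 -25.52  18.67   4.16  -0.08  -0.03] [ 0.67 -0.01  0.98] [ 0.41  0.13 -0.25 -0.   -1.19 -1.73] 14.0333
```

Call:
carry_out --steps '[[[2,0,0,0],[5,0,0,0],[7,0,0,0],[7,0,0,0]]]'

```text
time_s: 14.37
ee_pos: [487.5, 45.1, 273.3]
tool_rot: [-0.001, 0.613, 0.79, 0.001]
force: [-0.1, 0.1, -0.0]
opening: 86.9
```

```bash
python3 t.py; python3 - <<'E'
from h import *
im=get_image("wrist"); cv2.imwrite("pics/w8.png",im[:,:,::-1])
E
```

```text
[487.46  45.13 273.34] tau [  0.08 -25.4   18.67   4.16  -0.08  -0.03] [-0.11  0.08 -0.  ] [ 0.42  0.12 -0.25 -0.   -1.19 -1.74] 14.3667
```

View pics/w8.png

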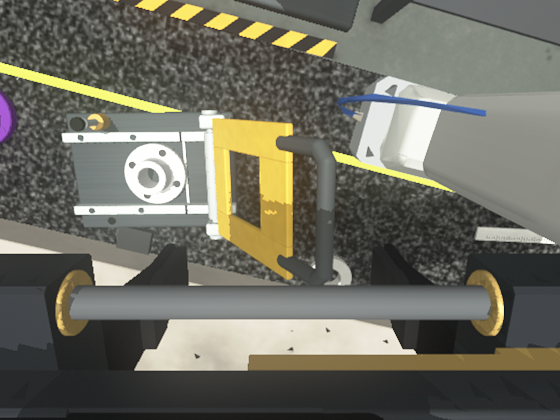

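```bash
python3 - <<'E'
import cv2
a=cv2.imread("pics/w8.png")[60:290,270:560]; cv2.imwrite("pics/c13.png",cv2.resize(a,(754,598),interpolation=cv2.INTER_CUBIC))
E
```

```text
(no output)
```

View pics/c13.png

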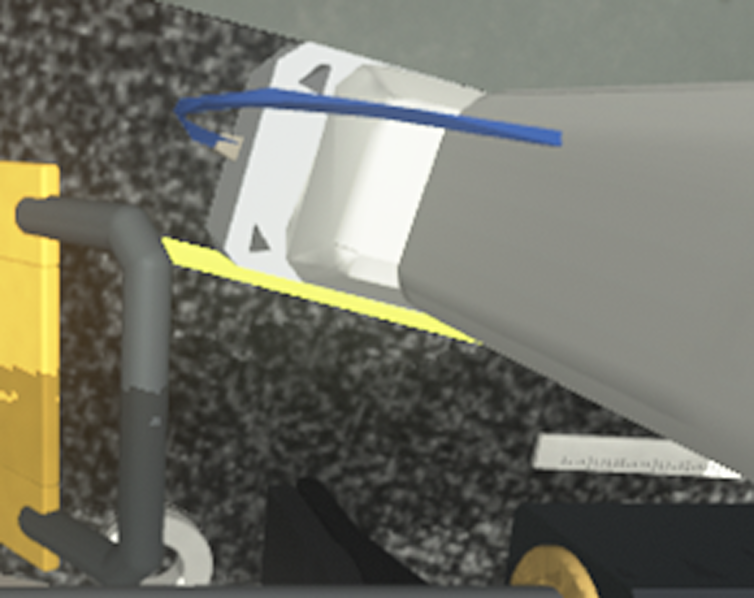

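```bash
python3 - <<'E'
from h import *
np.set_printoptions(precision=1,suppress=True)
w=camera_info("wrist");sc=camera_info("scene");sd=camera_info("side")
W=lambda u,v:ray(w,270+u/2.6,60+v/2.6)
P=lambda u,v:ray(sd,140+u/5.4,150+v/5.4)
S=lambda u,v:ray(sc,150+u/4.8,100+v/4.8)
def tri(rs):
    A=sum(np.eye(3)-np.outer(d,d) for c,d in rs);b=sum((np.eye(3)-np.outer(d,d))@c for c,d in rs)
    p=np.linalg.solve(A,b); return p,[round(float(np.linalg.norm(np.cross(p-c,d))),1) for c,d in rs]
print("BR",tri([P(357,320),S(283,430),W(400,285)]),"FR",tri([P(310,382),S(240,470),W(485,95)]))
# vertical edges check: intersections of ray with z=200,250
for u,v in ((400,285),(560,378),(754,480)):
    for z in (95,150,200,250): print((u,v),z,onz(w,270+u/2.6,60+v/2.6,z))
H=np.array([504.,-21,39]); fx=np.array([-.257,.966,0]);fy=np.array([-.966,-.257,0])
for u,v in ((145,300),(142,400),(142,500)):
  for z in (186,190,194): q=onz(w,270+u/2.6,60+v/2.6,z);print(z,(q-H)@fx,(q-H)@fy)
E
```

```text
BR (array([440.1, 166.9,  93.3]), [0.7, 0.6, 0.2]) FR (array([375. , 168.7,  98.5]), [1.1, 0.4, 0.8])
(400, 285) 95 [439.8 166.3  95. ]
(400, 285) 150 [435.7 142.8 150. ]
(400, 285) 200 [431.9 121.4 200. ]
(400, 285) 250 [428.2 100.  250. ]
(560, 378) 95 [456.9 232.1  95. ]
(560, 378) 150 [449.9 197.5 150. ]
(560, 378) 200 [443.5 166.  200. ]
(560, 378) 250 [437.2 134.5 250. ]
(754, 480) 95 [475.1 315.1  95. ]
(754, 480) 150 [465.  266.4 150. ]
(754, 480) 200 [455.9 222.2 200. ]
(754, 480) 250 [446.7 178.  250. ]
186 99.15604286032507 27.313883439832928
190 98.64592393788183 28.094664272269455
194 98.13580501543859 28.87544510470598
186 99.04509037469559 1.5990928419830437
190 98.53686311186607 2.8182922512847006
194 98.02863584903655 4.037491660586415
186 99.71070322764623 -25.685566484949117
190 99.19112774719761 -24.001183372640128
194 98.671552266749 -22.31680026033114
```

The column itself overlaps the arm visually but shows no contact (joint-1 torque stays at ~0.05 Nm). I won't go any further in. With the jaws fully open, the far finger already reaches behind the bar: bar at fx 98.8, z 190; TCP at fx 68. I descend to straddle it.

Call:
carry_out --steps '[[[0,0,20,0],[0,0,40,0],[0,0,57,0],[0,0,70,0],[0,0,80,0],[0,0,86,0],[0,0,88,0],[0,0,88,0],[0,0,88,0]]]' --gripper 1.0 --squeeze 12

```text
time_s: 15.17
ee_pos: [488.0, 45.3, 185.9]
tool_rot: [-0.0, 0.613, 0.79, 0.001]
force: [0.1, -0.4, -0.3]
opening: 86.9
```

```bash
python3 t.py; python3 - <<'E'
from h import *
im=get_image("wrist"); cv2.imwrite("pics/w9.png",im[:,:,::-1])
a=get_image("scene");cv2.imwrite("pics/s9.png",cv2.resize(a[90:220,200:350,::-1],None,fx=4.5,fy=4.5,interpolation=cv2.INTER_CUBIC))
E
```

```text
[487.99  45.28 185.94] tau [ -0.01 -27.06  16.4    3.66  -0.08  -0.  ] [ 0.07 -0.41 -0.3 ] [ 0.42  0.2  -0.39 -0.   -0.98 -1.74] 15.1667
```

View pics/s9.png

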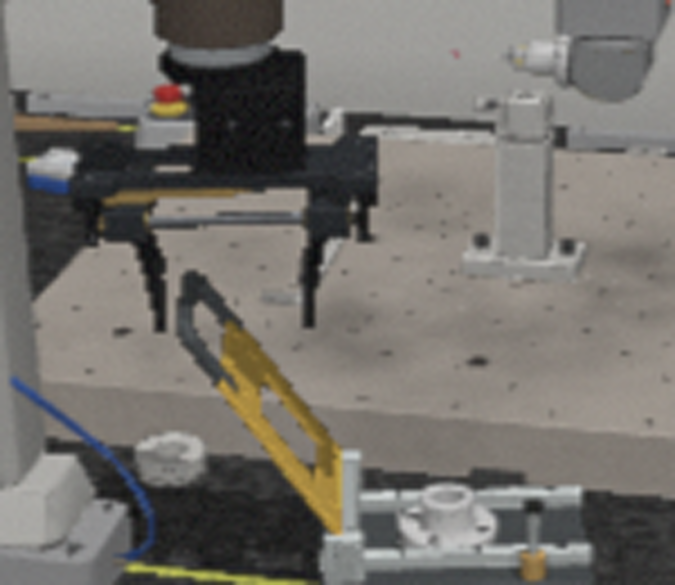

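View pics/w9.png

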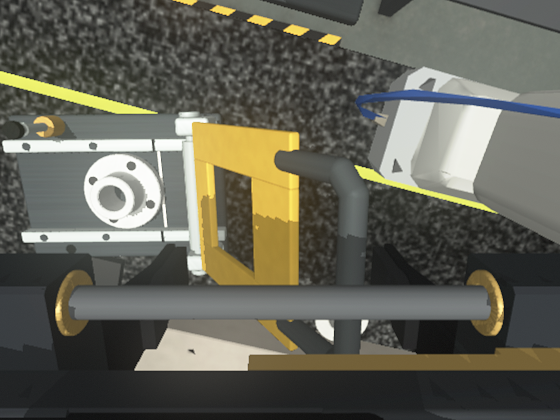

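Bar at col 350 is between the finger at col 165 and the far finger at col 385. Now I pull it slowly along its arc.

Call:
carry_out --steps '[[[-3,0,0,0],[-6,0,0,0],[-8,0,0,0],[-10,0,-1,0],[-12,0,-2,0],[-14,0,-3,0],[-17,0,-5,0],[-20,0,-6,0],[-23,0,-8,0],[-26,0,-9,0],[-26,0,-9,0]]]'

```text
time_s: 16.18
ee_pos: [494.6, 19.4, 195.2]
tool_rot: [0.0, 0.613, 0.79, 0.001]
force: [0.1, 1.0, 0.2]
opening: 86.7
```

```bash
python3 t.py; python3 - <<'E'
from h import *
im=get_image("wrist"); cv2.imwrite("pics/w10.png",im[:,:,::-1])
E
```

```text
[494.59  19.36 195.22] tau [ -0.37 -27.51  16.64   3.84  -0.19   0.04] [0.08 0.96 0.21] [ 0.37  0.2  -0.37 -0.   -1.   -1.69] 16.1833
```

View pics/w10.png

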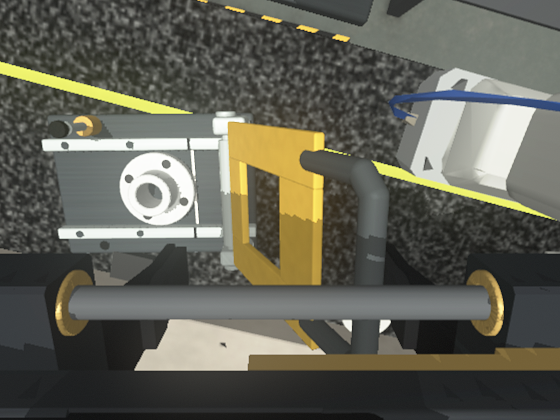

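Call:
carry_out --steps '[[[-3,0,-1,0],[-6,0,-3,0],[-9,0,-4,0],[-12,0,-6,0],[-15,0,-7,0],[-18,0,-8,0],[-21,0,-9,0],[-24,0,-10,0],[-28,0,-11,0],[-32,0,-12,0],[-35,0,-13,0],[-35,0,-13,0]]]'

```text
time_s: 17.23
ee_pos: [503.2, -15.3, 208.0]
tool_rot: [0.0, 0.613, 0.79, 0.001]
force: [0.7, 0.1, 0.2]
opening: 86.8
```

```bash
python3 t.py; python3 - <<'E'
from h import *
np.set_printoptions(precision=1,suppress=True)
s=sense();H=np.array([504.,-21,39]);fx=np.array([-.257,.966,0]);print((s["ee_pos"]-H)@fx,s["opening"])
im=get_image("wrist"); cv2.imwrite("pics/w11.png",im[:,:,::-1])
E
```

```text
[503.2  -15.34 208.02] tau [ -0.07 -28.16  17.32   3.85  -0.09   0.04] [0.66 0.1  0.18] [ 0.29  0.2  -0.33 -0.   -1.04 -1.61] 17.2333
5.673203650088374 86.8186236158887
```

View pics/w11.png

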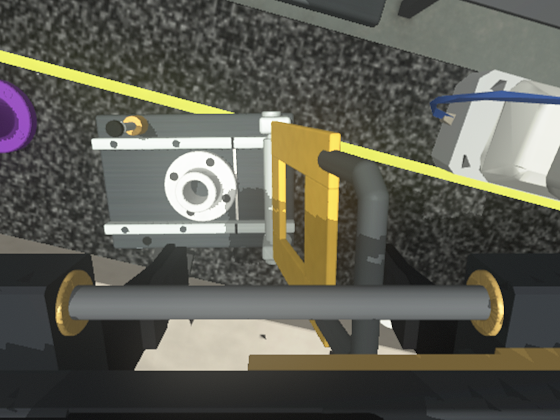

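Call:
carry_out --steps '[[[0,0,-0.5,0],[0,0,-1.5,0],[0,0,-2.5,0],[0,0,-3.5,0],[0,0,-4.5,0],[0,0,-5,0],[0,0,-6,0],[0,0,-6,0],[0,0,-6,0],[0,0,-6,0],[0,0,-6,0],[0,0,-6,0]]]' --gripper 0.05 --squeeze 12

```text
time_s: 18.28
ee_pos: [503.2, -15.2, 214.0]
tool_rot: [0.0, 0.613, 0.79, 0.001]
force: [-0.1, 1.3, -0.5]
opening: 14.9
```

```bash
python3 t.py; python3 - <<'E'
from h import *
np.set_printoptions(precision=1,suppress=True)
s=sense();H=np.array([504.,-21,39]);fx=np.array([-.257,.966,0]);print((s["ee_pos"]-H)@fx,s["opening"])
im=get_image("wrist"); cv2.imwrite("pics/w12.png",im[:,:,::-1])
E
```

```text
[503.18 -15.2  213.98] tau [ -0.46 -27.75  17.18   4.05  -0.12  -0.01] [-0.06  1.28 -0.47] [ 0.29  0.2  -0.32 -0.   -1.05 -1.61] 18.2833
5.816901468332015 14.926304809401225
```

View pics/w12.png

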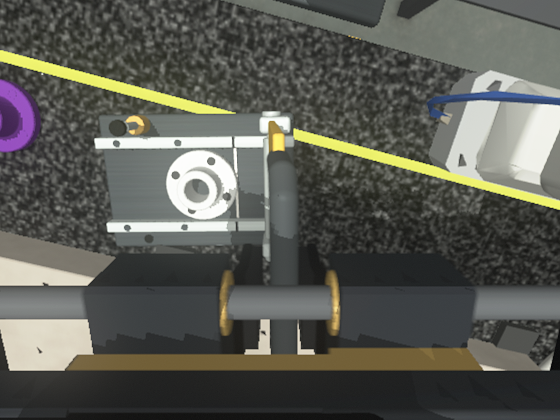

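Opening is still closing at 14.9. A few hold rows finish the grip.

Call:
carry_out --steps '[[[0,0,0,0],[0,0,0,0],[0,0,0,0],[0,0,0,0]]]'

```text
time_s: 18.67
ee_pos: [503.2, -15.2, 213.9]
tool_rot: [0.0, 0.613, 0.79, 0.001]
force: [-0.8, 1.0, 0.4]
opening: 11.4
```

```bash
python3 t.py; python3 - <<'E'
import numpy as np
H=np.array([504.,-21,39])
from h import *
s=sense();R=Rt(s);fx=np.array([-.257,.966,0]);e=s["ee_pos"]
print((e-H)@fx,s["opening"],np.degrees(np.arctan2(R[1,0],R[0,0])))
# bar now: fx0, grasp z = tcp+5
E
```

```text
[503.17 -15.25 213.94] tau [ -0.44 -27.68  17.19   4.    -0.09  -0.05] [-0.78  1.03  0.35] [ 0.29  0.2  -0.32 -0.   -1.05 -1.61] 18.6667
5.770579699052014 11.387350918796782 104.34117897302383
```

```bash
cat > arc.py <<'E'
from h import *
import sys
# move table: from current TCP to angles a ; bar assumed at TCP + off
H=np.array([504.,-21,39]);fx=np.array([-.257,.966,0])
s=sense();R=Rt(s);e=s["ee_pos"]
f=(e-H)@fx; z=e[2]+5-39
print("r",np.hypot(f,z),"a",np.arctan2(z,-f),s["force"].round(1))
for a in map(float,sys.argv[1:]):
    d=(-180*np.cos(a)-f)*fx+np.array([0,0,180*np.sin(a)-z])
    t=R.T@d; print(a,t.round(1))
E
python3 arc.py 1.6 1.59 1.57 1.54 1.5 1.46 1.42 1.38 1.34 1.3 1.27 1.25
```

```text
r 180.03304735292852 a 1.6028547091025922 [-0.8  1.   0.4]
1.6 [-0.5  0.   0. ]
1.59 [-2.3  0.  -0. ]
1.57 [-5.9  0.1 -0.1]
1.54 [-11.3   0.1   0. ]
1.5 [-18.5   0.2   0.4]
1.46 [-25.7   0.2   1. ]
1.42 [-32.8   0.3   2. ]
1.38 [-39.9   0.4   3.2]
1.34 [-46.9   0.4   4.7]
1.3 [-53.9   0.5   6.5]
1.27 [-59.1   0.6   8. ]
1.25 [-62.5   0.6   9.1]
```

Radius checks out (180.03 mm). I swing it over vertical.

Call:
carry_out --steps '[[[-0.5,0,0,0],[-2.5,0,0,0],[-6,0,0,0],[-11.5,0,0,0],[-18.5,0,0.5,0],[-25.5,0,1,0],[-33,0.3,2,0],[-40,0.4,3,0],[-47,0.4,4.5,0],[-54,0.5,6.5,0],[-59,0.6,8,0],[-62.5,0.6,9,0]]]'

```text
time_s: 19.67
ee_pos: [519.2, -76.5, 204.5]
tool_rot: [0.0, 0.614, 0.79, 0.001]
force: [1.6, 0.7, 0.2]
opening: 11.5
```

```bash
python3 arc.py 1.22 1.18 1.14 1.1 1.06 1.02 .98 .94 .9 .87 .85; python3 t.py
```

```text
r 179.917349180723 a 1.245419489634645 [1.6 0.7 0.2]
1.22 [-4.3  0.   1.4]
1.18 [-11.1   0.1   4. ]
1.14 [-17.7   0.2   6.9]
1.1 [-24.1   0.2  10. ]
1.06 [-30.5   0.3  13.4]
1.02 [-36.7   0.4  17.1]
0.98 [-42.7   0.4  21. ]
0.94 [-48.6   0.5  25.1]
0.9 [-54.4   0.5  29.4]
0.87 [-58.6   0.6  32.9]
0.85 [-61.3   0.6  35.2]
[519.24 -76.48 204.48] tau [ -0.1  -30.06  17.18   4.05  -0.03  -0.08] [1.64 0.72 0.21] [ 0.16  0.24 -0.29 -0.   -1.04 -1.48] 19.6667
```

Call:
carry_out --steps '[[[-4.5,0,1.5,0],[-11,0,4,0],[-17.5,0.2,7,0],[-24,0.2,10,0],[-30.5,0.3,13.5,0],[-36.5,0.4,17,0],[-42.5,0.4,21,0],[-48.5,0.5,25,0],[-54.5,0.5,29.5,0],[-58.5,0.6,33,0],[-61.5,0.6,35,0]]]'

```text
time_s: 20.58
ee_pos: [535.0, -136.4, 168.7]
tool_rot: [-0.0, 0.614, 0.789, 0.0]
force: [0.0, 0.7, -1.3]
opening: 11.5
```

```bash
python3 arc.py .83 .8 .76 .72 .68 .64 .6 .56 .53 .5 .48; python3 t.py
```

```text
r 180.00503697198926 a 0.8452175928689982 [ 0.   0.7 -1.3]
0.83 [-2.   0.   1.8]
0.8 [-6.   0.1  5.5]
0.76 [-11.    0.1  10.6]
0.72 [-15.9   0.2  16. ]
0.68 [-20.5   0.2  21.5]
0.64 [-24.9   0.3  27.1]
0.6 [-29.1   0.3  33. ]
0.56 [-33.1   0.4  39. ]
0.53 [-35.9   0.4  43.6]
0.5 [-38.6   0.4  48.3]
0.48 [-40.2   0.4  51.5]
[ 534.97 -136.41  168.66] tau [ -0.37 -34.38  17.02   4.19  -0.05  -0.08] [ 0.02  0.67 -1.27] [ 0.04  0.32 -0.27 -0.   -0.98 -1.36] 20.5833
```

Call:
carry_out --steps '[[[-2,0,2,0],[-6,0,5.5,0],[-11,0,10.5,0],[-16,0.2,16,0],[-20.5,0.2,21.5,0],[-25,0.3,27,0],[-29,0.3,33,0],[-33,0.4,39,0],[-36,0.4,43.5,0],[-38.5,0.4,48.5,0],[-40,0.4,51.5,0]]]'

```text
time_s: 21.5
ee_pos: [545.3, -175.6, 116.5]
tool_rot: [-0.0, 0.614, 0.789, 0.0]
force: [-1.1, -2.1, -0.7]
opening: 11.4
```

```bash
python3 arc.py .46 .45 .44 .43 .42 .41 .40 .39 .38 .37 .36 .35; python3 t.py; python3 - <<'E'
from h import *
for n in ("scene","side"):
    a=get_image(n);y,x=(130,220) if n=="scene" else (155,210)
    cv2.imwrite(f"pics/{n}14.png",a[:,:,::-1])
a=cv2.imread("pics/scene14.png")[130:240,240:350];b=cv2.imread("pics/side14.png")[155:265,230:340]
cv2.imwrite("pics/sd14.png",np.hstack([cv2.resize(x,(400,400),interpolation=cv2.INTER_CUBIC) for x in (a,b)]))
im=get_image("wrist"); cv2.imwrite("pics/w14.png",im[:,:,::-1])
E
```

```text
r 179.9466255425085 a 0.47626480261295256 [-1.1 -2.1 -0.7]
0.46 [-1.4  0.   2.6]
0.45 [-2.2  0.   4.2]
0.44 [-2.9  0.   5.8]
0.43 [-3.7  0.   7.5]
0.42 [-4.4  0.   9.1]
0.41 [-5.2  0.1 10.7]
0.4 [-5.9  0.1 12.4]
0.39 [-6.6  0.1 14.1]
0.38 [-7.2  0.1 15.7]
0.37 [-7.9  0.1 17.4]
0.36 [-8.6  0.1 19.1]
0.35 [-9.2  0.1 20.8]
[ 545.3  -175.56  116.5 ] tau [  0.81 -37.15  15.51   3.2   -0.01  -0.06] [-1.14 -2.1  -0.69] [-0.03  0.41 -0.28 -0.   -0.88 -1.29] 21.5
```

View pics/sd14.png

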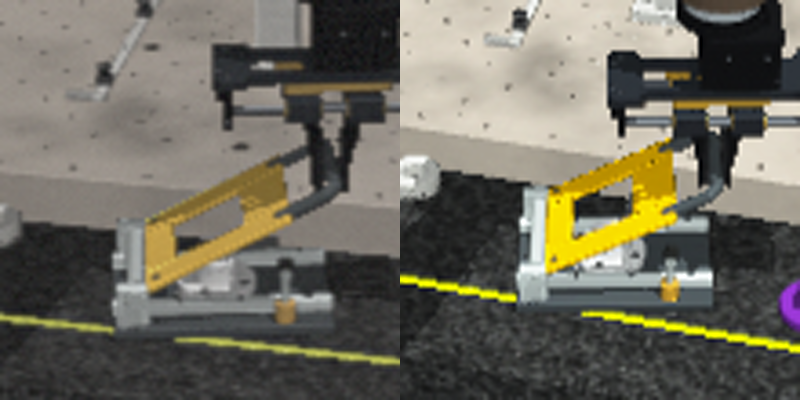

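Plate held at 0.476 rad, screw still below its edge. I go slowly to 0.35.

Call:
carry_out --steps '[[[-1.4,0,2.6,0],[-2.9,0,5.8,0],[-4.4,0,9.1,0],[-5.9,0,12.4,0],[-7.2,0,15.7,0],[-8.2,0,18.3,0],[-9.2,0,20.8,0],[-9.2,0,20.8,0]]]'

```text
time_s: 22.32
ee_pos: [547.6, -184.4, 95.4]
tool_rot: [-0.0, 0.614, 0.789, 0.0]
force: [1.6, -1.2, -1.6]
opening: 11.6
```

```bash
python3 arc.py .34 .33 .32 .31 .30 .29 .28; python3 t.py
```

```text
r 179.82500510046097 a 0.3482382665343018 [ 1.6 -1.2 -1.6]
0.34 [-0.7  0.   1.3]
0.33 [-1.3  0.   3. ]
0.32 [-1.8  0.   4.7]
0.31 [-2.4  0.   6.5]
0.3 [-2.9  0.   8.2]
0.29 [-3.5  0.   9.9]
0.28 [-4.   0.  11.6]
[ 547.6  -184.38   95.36] tau [  0.31 -39.23  15.11   3.33  -0.25  -0.04] [ 1.58 -1.22 -1.58] [-0.04  0.44 -0.29 -0.   -0.84 -1.28] 22.3167
```

Call:
carry_out --steps '[[[-0.5,0,1.3,0],[-1,0,2.5,0],[-1.4,0,3.7,0],[-1.8,0,4.7,0],[-2.2,0,5.8,0],[-2.6,0,7,0],[-2.9,0,8.2,0],[-2.9,0,8.2,0]]]'

```text
time_s: 22.98
ee_pos: [548.3, -187.2, 86.9]
tool_rot: [-0.0, 0.614, 0.789, 0.0]
force: [0.0, -0.6, -1.8]
opening: 11.5
```

```bash
python3 arc.py .29 .28 .27 .26; python3 - <<'E'
from h import *
for n in ("scene","side"):
    a=get_image(n);cv2.imwrite(f"pics/{n}15.png",a[:,:,::-1])
a=cv2.imread("pics/scene15.png")[170:230,270:350];b=cv2.imread("pics/side15.png")[195:255,250:330]
cv2.imwrite("pics/sd15.png",np.vstack([cv2.resize(x,(400,300),interpolation=cv2.INTER_CUBIC) for x in (a,b)]))
E
```

```text
r 179.92793437040172 a 0.2984926807275383 [ 0.  -0.6 -1.8]
0.29 [-0.5  0.   1.4]
0.28 [-1.   0.   3.2]
0.27 [-1.5  0.   4.9]
0.26 [-2.   0.   6.6]
```

View pics/sd15.png

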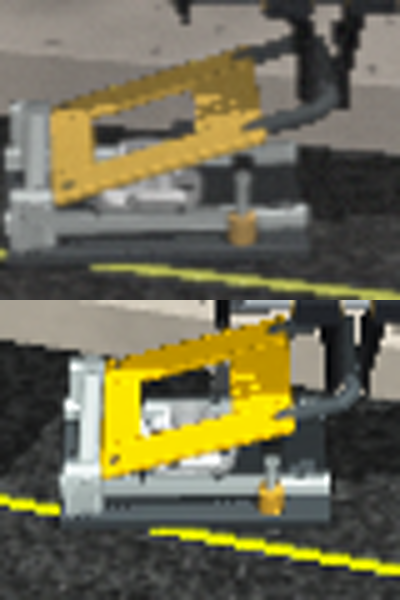

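Call:
carry_out --steps '[[[-0.3,0,0.8,0],[-0.5,0,1.6,0],[-0.8,0,2.4,0],[-1,0,3.2,0],[-1,0,3.2,0],[-1,0,3.2,0]]]'

```text
time_s: 23.58
ee_pos: [548.6, -188.2, 83.6]
tool_rot: [-0.0, 0.614, 0.789, 0.0]
force: [1.1, -0.5, -2.9]
opening: 11.3
```

```bash
python3 arc.py .275 .27 .265 .26
```

```text
r 179.9663179868996 a 0.2792621602681887 [ 1.1 -0.5 -2.9]
0.275 [-0.2  0.   0.7]
0.27 [-0.5  0.   1.6]
0.265 [-0.7  0.   2.5]
0.26 [-1.   0.   3.3]
```

Call:
carry_out --steps '[[[-0.2,0,0.8,0],[-0.5,0,1.6,0],[-0.5,0,1.6,0],[-0.5,0,1.6,0],[-0.5,0,1.6,0]]]'

```text
time_s: 24.0
ee_pos: [548.8, -188.7, 81.9]
tool_rot: [-0.0, 0.614, 0.789, 0.0]
force: [1.4, 0.6, -1.3]
opening: 11.5
```

```bash
python3 arc.py .265 .26 .255 .25
```

```text
r 179.97943141054031 a 0.26916227074163335 [ 1.4  0.6 -1.3]
0.265 [-0.2  0.   0.7]
0.26 [-0.5  0.   1.6]
0.255 [-0.7  0.   2.5]
0.25 [-0.9  0.   3.3]
```

Call:
carry_out --steps '[[[-0.2,0,0.8,0],[-0.5,0,1.6,0],[-0.5,0,1.6,0],[-0.5,0,1.6,0]]]'

```text
time_s: 24.33
ee_pos: [548.9, -189.2, 80.2]
tool_rot: [-0.0, 0.614, 0.789, 0.0]
force: [0.1, 0.3, -1.2]
opening: 11.6
```

Call:
carry_out --steps '[[[0,0,0,0]]]'

```text
time_s: 24.42
ee_pos: [548.9, -189.2, 80.2]
tool_rot: [-0.0, 0.614, 0.789, 0.0]
force: [0.4, 0.1, -0.4]
opening: 11.3
```

```bash
python3 arc.py .255 .25 .245 .24; python3 t.py
```

```text
r 180.0397438152552 a 0.25928455501374814 [ 0.4  0.1 -0.4]
0.255 [-0.2  0.   0.8]
0.25 [-0.4  0.   1.6]
0.245 [-0.6  0.   2.5]
0.24 [-0.8  0.   3.4]
[ 548.86 -189.21   80.16] tau [ -0.18 -39.28  14.68   3.42  -0.07  -0.04] [ 0.36  0.1  -0.43] [-0.05  0.47 -0.3  -0.   -0.81 -1.27] 24.4167
```

```bash
cat > f.py <<'E'
from h import *
np.set_printoptions(precision=2,suppress=True)
F=[]
for i in range(5):
    im=get_image("side"); F.append(sense()["force"])
F=np.array(F);print("F mean",F.mean(0),"sd",F.std(0))
cv2.imwrite("pics/sidef.png",cv2.resize(im[195:255,250:330,::-1],(800,600),interpolation=cv2.INTER_CUBIC))
E
python3 f.py
```

```text
F mean [ 0.56 -0.08 -1.6 ] sd [0.37 0.53 0.43]
```

View pics/sidef.png

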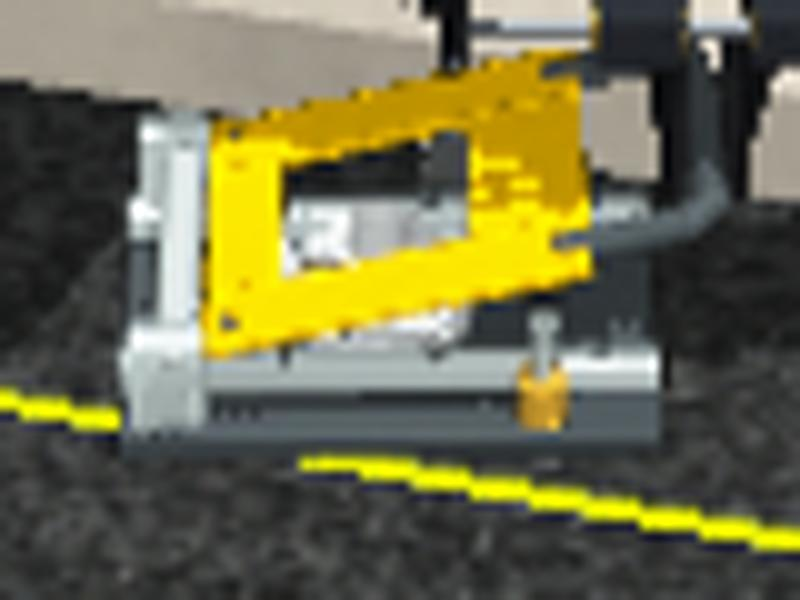

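Mean fz is −1.6 N and the plate's lower edge at (545,285) is just at or above the black head at (545,300). Close, but not yet resting.

Call:
carry_out --steps '[[[-0.2,0,0.8,0],[-0.4,0,1.6,0],[-0.4,0,1.6,0],[-0.4,0,1.6,0]]]'

```text
time_s: 25.0
ee_pos: [549.0, -189.6, 78.6]
tool_rot: [-0.0, 0.614, 0.789, 0.0]
force: [0.2, 1.0, 0.4]
opening: 11.4
```

```bash
python3 f.py; python3 arc.py .245 .24 .235
```

```text
F mean [ 0.01 -0.02 -0.49] sd [0.31 0.45 0.62]
r 180.03056879080322 a 0.2501622938031097 [-0.5 -0.7 -1.2]
0.245 [-0.2  0.   0.9]
0.24 [-0.4  0.   1.8]
0.235 [-0.6  0.   2.7]
```

Contact begins (fz −1.6 → −0.5). One smaller step.

Call:
carry_out --steps '[[[-0.1,0,0.4,0],[-0.2,0,0.8,0],[-0.2,0,0.8,0],[-0.2,0,0.8,0]]]'

```text
time_s: 25.58
ee_pos: [549.0, -189.8, 77.9]
tool_rot: [-0.0, 0.614, 0.789, 0.0]
force: [-1.1, 1.3, 0.9]
opening: 11.2
```

```bash
python3 f.py; python3 arc.py .245 .24 .235
```

```text
F mean [-0.13  1.04  1.  ] sd [0.75 0.54 0.58]
r 180.0520866371621 a 0.2460023325439349 [0.1 0.4 1.6]
0.245 [ 0.  -0.   0.2]
0.24 [-0.2  0.   1.1]
0.235 [-0.4  0.   1.9]
```

The plate now bears on the stop (fz ≈ +1 N). I release gently, then rise straight up.

Call:
carry_out --steps '[[[0,0,0,0],[0,0,0,0],[0,0,0,0],[0,0,0,0],[0,0,0,0]]]' --gripper 0.3

```text
time_s: 26.25
ee_pos: [549.1, -189.9, 77.8]
tool_rot: [-0.0, 0.614, 0.789, 0.0]
force: [-0.3, -0.4, -0.6]
opening: 25.1
```

```bash
python3 t.py; python3 -c "
from h import *
im=get_image('wrist');cv2.imwrite('pics/w16.png',im[:,:,::-1])
im=get_image('side');cv2.imwrite('pics/d16.png',cv2.resize(im[175:265,230:350,::-1],(800,600),interpolation=cv2.INTER_CUBIC))"
```

```text
[ 549.08 -189.86   77.82] tau [ -0.   -38.91  14.4    3.24  -0.06  -0.  ] [-0.33 -0.35 -0.58] [-0.05  0.47 -0.3  -0.   -0.8  -1.27] 26.25
```

View pics/w16.png

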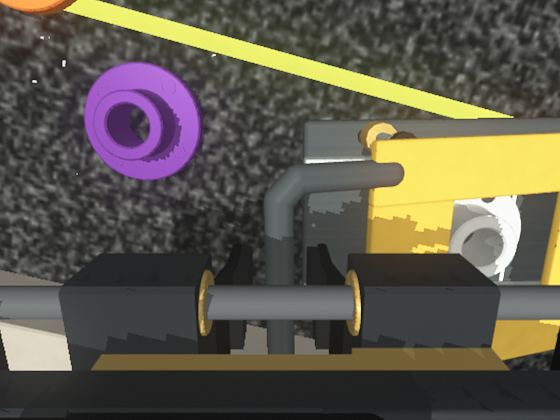

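View pics/d16.png

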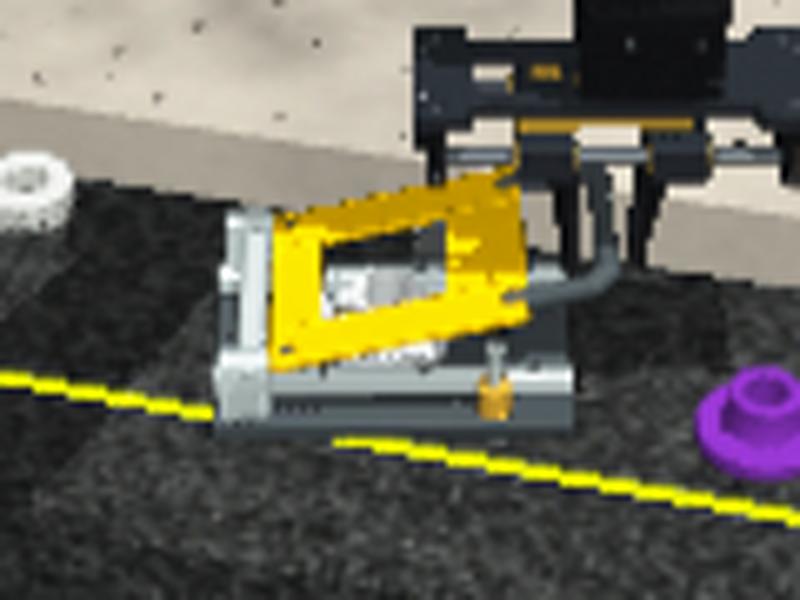

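Call:
carry_out --steps '[[[0,0,-4,0],[0,0,-12,0],[0,0,-24,0],[0,0,-40,0],[0,0,-65,0],[0,0,-95,0],[0,0,-130,0],[0,0,-160,0],[0,0,-160,0],[0,0,-160,0],[0,0,-160,0],[0,0,-160,0]]]'

```text
time_s: 27.35
ee_pos: [548.3, -189.7, 236.7]
tool_rot: [-0.002, 0.614, 0.789, -0.0]
force: [0.6, -0.2, -0.6]
opening: 26.3
```

```bash
python3 t.py; python3 - <<'E'
from h import *
np.set_printoptions(precision=1,suppress=True)
im=get_image('wrist');cv2.imwrite('pics/w17.png',im[:,:,::-1])
im=get_image('scene');cv2.imwrite('pics/s17f.png',im[:,:,::-1]);cv2.imwrite('pics/s17.png',cv2.resize(im[150:240,240:360,::-1],(800,600),interpolation=cv2.INTER_CUBIC))
E
```

```text
[ 548.27 -189.74  236.68] tau [  0.   -35.69  18.74   4.19  -0.06  -0.  ] [ 0.59 -0.2  -0.59] [-0.05  0.31 -0.1  -0.   -1.16 -1.27] 27.35
```

View pics/w17.png

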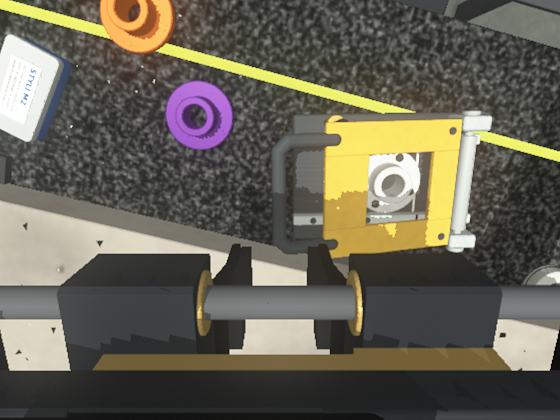

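View pics/s17.png

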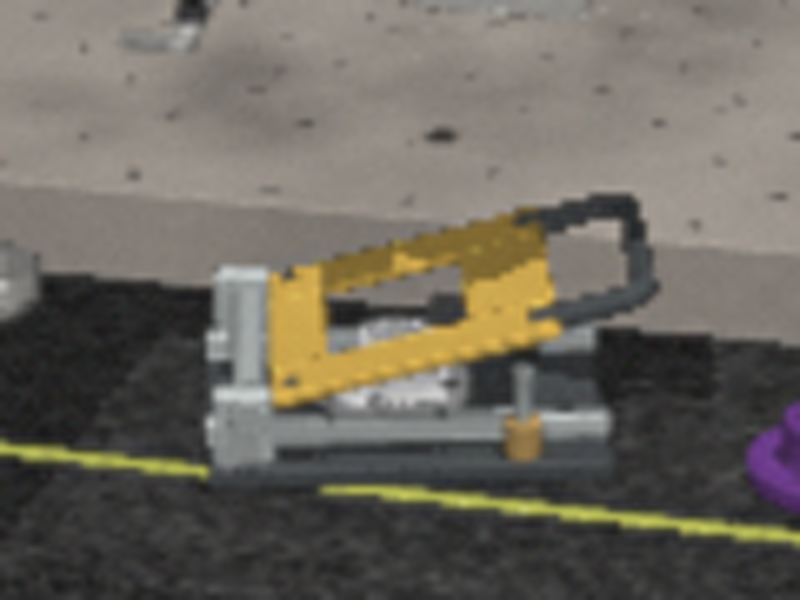

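```bash
python3 - <<'E'
import cv2
a=cv2.imread("pics/w17.png")[140:240,355:445]; cv2.imwrite("pics/c17.png",cv2.resize(a,(540,600),interpolation=cv2.INTER_CUBIC))
E
```

```text
(no output)
```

View pics/c17.png

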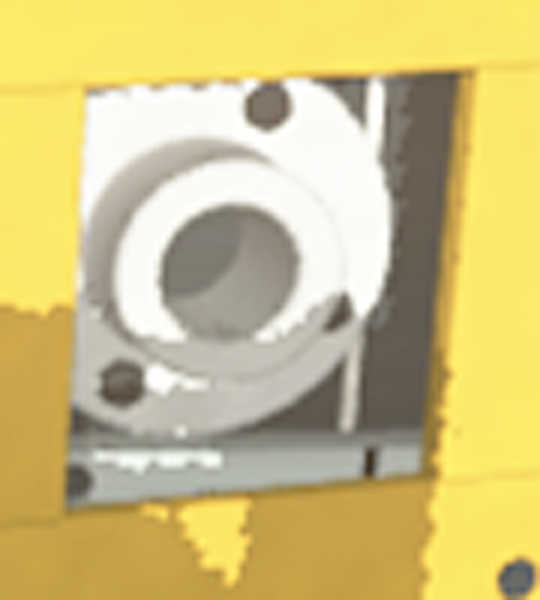

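```bash
python3 - <<'E'
from h import *
np.set_printoptions(precision=2,suppress=True)
w=camera_info("wrist"); fx=np.array([-.257,.966,0]);W=lambda u,v,z:onz(w,354.6+u/6,139.6+v/6,z)
t=W(371,462,24);l1=W(374,110,12);l2=W(347,430,12)
d=(l2-l1);print("line dir",np.degrees(np.arctan2(d[1],d[0])))
n=np.array([-d[1],d[0],0]);n/=np.linalg.norm(n); n*=np.sign(n@fx)
for p in ((391,215),(390,240),(388,180)): r=W(*p,25);print((r-t)@fx,(r-l1)@n,(r-t)@n)
hc=(W(114,270,43)+W(349,265,43))/2; print("hub c",(hc-t)@fx,(hc-l1)@n)
F=[]
for i in range(2):
    im=get_image("side")
cv2.imwrite("pics/d18.png",im[:,:,::-1])
print(sense()["time_s"])
E
```

```text
line dir 15.115293149012832
-0.8172539381766691 -0.5971000643866214 -0.6565788085770979
-0.6068956415071346 -0.40240137090036765 -0.4618801150908441
-1.8248594322097407 -1.5831890801769768 -1.6426678243674535
hub c -31.859209020924194 -31.668241926560093
27.55
```

View pics/d18.png

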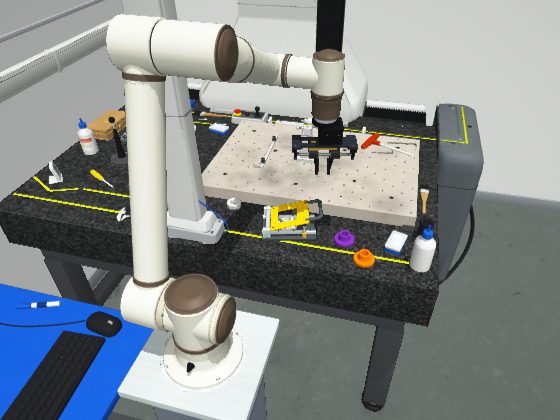

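The rim sits −0.4 to −0.6 mm from the line by its edge and +1 mm by the hub centre, so on the line within measurement error. The plate rests, the robot is clear, and the bystanders are unmoved. I hand in.

```bash
python3 -c "
from cell import *
print(finish_job())"
```

```text
the job is handed in; nothing more can be done
None
```

The job is handed in: the flange is on the scribed line, the window plate rests on its stop screw, and the gripper let go and rose clear. It took about 28 s of the 72 s allowed.

- **Flange:** I gripped it by the hub and slid it 30 mm along the guide. The check showed it about 1 mm short, so I nudged it once more. A close view then put the rim about 0.2 mm from the line.
- **Window plate:** I drew the bar over with the far finger of the open jaws, gripped it just short of upright and swung it over. I then lowered it in 0.8–1.6 mm steps until the stop took its weight, at about 0.246 rad. The vertical force on the tool went from −1.6 N to +1 N at that point.
- **Final checks:** The flange readings through the window disagree slightly. The rim edge reads 0.4–0.6 mm short of the line (one worse-placed point on the edge read 1.6–1.8 mm short), and the hub centre reads about 1 mm past. I took this as on the line within camera error. The other things on the table looked unmoved in the last views, though I did not measure their positions.
- **Arm and column:** By my measurements the forearm overlapped the grey column near the fixture while I reached for the bar. I crept in by 3–7 mm steps and saw no rise in joint torque or tool force (joint 1 stayed below 0.1 Nm). I cannot explain the overlap.

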